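# Touch off a rock specimen block and set its index pin

### The arm

A 7-joint arm with a two-finger parallel gripper is mounted at the origin on the work surface. World frame = base frame: x ahead of the robot, y to its left, z up, the work surface at z = 0. Lengths are in m, angles in rad, forces in N, time in s.
With the tool pointing down it reaches from about 0.425 to 1.025 m from the base axis. Payload 3.6 kg.
Tool frame: the origin (TCP) lies where the fingers leave the gripper's body, on its centre line; the fingertips stand 73 mm ahead of it and the grasp point (between the pads) lies 54 mm ahead of it; z points along the fingers, y is the direction in which the jaws open and shut (so a half turn about z gives the same grasp; the last joint's range is limited). The gripper opens to 85 mm and grips with 20 to 120 N. Pads are 22 mm wide; open, the fingers measure 114 mm over their backs; the gripper's body (76 mm by 85 mm) begins 54 mm behind the grasp point. The pads swing forward as they close: fully open they stand 13 mm farther back than shut.
Start: joints at [1.105, 0.591, 0.048, 1.609, -0.033, 0.943, -0.034], TCP at [0.264, -0.675, 0.304] pointing down, gripper open.
Joint ranges: [-2.69, 2.69], [-0.47, 2.24], [-1.27, 1.36], [0.19, 2.51], [-1.53, 4.68], [0.08, 2.07], [-3.09, 3.09]. Speed limits (rad/s): [2.57, 2.57, 3.14, 3.14, 3.14, 3.14, 3.14].

### API

Orientations are given as a 3x3 rotation matrix whose columns are the frame's x, y, z axes.
In Python, from rig import sense, camera, finish_job, spot_in, outline_of gives the robot as it stands.
- The arm moves only by the tool jog_arm, never from a script. Its argument "moves" is a list of rows, each an object with "slide": the shift along the tool's x, y, z in cm, a list of three; "yaw": the turn about the tool's z in degrees; "jaw": the opening, from 0 (shut) to 1 (fully open). A call has exactly 5 rows; each row is the pose to reach, as a shift and turn from the pose commanded when the call began, along the tool's axes at that moment; what a row does not reach only later rows make up. A row lasts 1/8 s, in which the tool goes at most 62.5 mm and 10.7 degrees, less where a joint would pass 70% of its speed; a pose out of reach is approached as far as the arm can. A call with a gripper value outside its range is refused whole. The fingers move at their own pace and stop on an object; the grip force is fixed at half the most. Time passes only in rows, so rows that repeat a pose let the fingers close, or fill a call up. It gives the time, the measured TCP pose, the force and the opening at its end, in the units of the state.
- sense(): the state, without advancing time (a new reading comes with each control period).
- camera(name): name is "scene" or "top" or "wrist"; returns a dict with "color" (400x640x3 uint8, blue, green, red), "camera_matrix" (3x3 intrinsics, pixels), "distortion" ([k1, k2, p1, p2, k3] as OpenCV has them; the pictures are not rectified), "position" and "rotation" of the camera in the world. Camera axes: x right, y down, z forward; pixel columns grow to the right and rows downward; lengths in m; the calibration is good to about 2 mm. A picture is of the moment at which its call begins. There is no depth.
- finish_job(): hands the job in, once; it reports no verdict.
Trained networks look in a picture, given as the dict that the camera call returned (one of the last four; its "shot" number tells which), for a name from the list of things; names that differ only in an ending like _2 or _b are one class to them, and where a whole thing is asked for, a point or a joint stands for the part that bears it (a point fixed in the world has none). Each returns a list of dicts, best first, with "confidence" (0 to 1); they miss things now and then, are a little off and sometimes report something else, mostly with a low value. They report only what shows in the picture. A call takes as long as a camera call. They do not tell look-alikes from the thing itself.
- spot_in(picture, target): "rect" ([left, top, right, bottom] in pixels, round what is visible of it).
- outline_of(picture, target): "pixels" (400x640 bool, what is visible of it) and "rect" ([left, top, right, bottom] in pixels, round what is visible of it).
The state is a dict: "clock": time; "q": joint angles; "joint_vel": joint speeds; "joint_efforts": joint torques, N m; "tool_pos": TCP position; "tool_rot": TCP orientation; "force": force on the tool from outside, world axes, zero at the start; "moment": the same for the moment, N m; "width": opening from 0.0 (shut) to 1.0 (fully open).
Only numpy, scipy, OpenCV 4.12 (cv2) and the standard library are available. Lean on these libraries where they do the work, as an engineer would, in place of code of your own. Each camera call takes 0.05 s, during which the arm holds its last target.

### The job

Locate the stone specimen block before it is drilled: take the red-headed index pin from the stand and, holding it upright, rest its shank gently for a moment against the block's three sprung brass pads in turn - front left, front right (left and right as the robot sees them), then the one on the left end - pressing each in a couple of millimetres but never to its stop. Then stand the pin, fully home, in the bore on top of the block without forcing it, let go of it, and leave the other things on the bench alone.

Things in the scene. Friction and masses are not known exactly. Their poses are not given: they have to be found in the camera images.
- plate: Aluminium plate 160 (x) x 180 (y) x 12 mm, fixed; origin centre of underside; at yaw 0 x points away from the robot, y to its left. On top is fixed a grey stone block 70 (x) x 110 (y) x 45 mm, put there by hand: centre up to 8 mm off the plate's along each plate axis, turned up to 0.12 rad; not measured. Block frame: origin centre of its underside (12 mm above the bench), axes about as the plate's.
- pad_front_left (a joint): Sprung brass pad on the block's front (-x) face, left. Block frame: when free its outer face is at x = -41 mm, its centre at y = +38, z = +26 mm; 32 mm wide (y), 18 high. Value: m pressed in towards the block's +x, 0 free, hard stop 0.004; spring 2.5 N per mm. A good touch reads 0.001 to 0.003.
- pad_front_right (a joint): As the front left pad, on the front (-x) face at the right: outer face when free at x = -41 mm, centre at y = -38, z = +26 mm; 32 mm wide (y), 18 high. Value: m pressed in towards the block's +x, hard stop 0.004; spring 2.5 N per mm.
- pad_end (a joint): As the front pads, on the block's left end (+y) face: outer face when free at y = +61 mm, centre at x = 0, z = +26 mm; 36 mm wide (x), 18 high. Value: m pressed in towards the block's -y, hard stop 0.004; spring 2.5 N per mm.
- seat (a joint): Brass plunger in the floor of the bore in the block's top. Bore: ringed in black, upright, 13.2 mm diameter, 1.5 mm chamfer, 30 mm deep, its axis at x = +8, y = -20 mm in the block frame. The plunger stands 4 mm proud of the floor. Value: m pushed down, 0 free, 0.004 level with the floor; about 0.3 N pushes it (the pin's weight does) and it stays down.
- stand: Blue plastic pin stand, 60 (x) x 130 (y) x 35 mm high, fixed to the bench; origin at the centre of its underside. Two upright square holes 25 mm deep, at y = -36 mm (the red-headed index pin) and y = +36 mm (a black-headed spare of the same shape).
- pin_grip (a point): Centre of the red square head of the steel index pin, where it is gripped. Head 22 x 22 mm, 34 mm high; below it a round shank of 12 mm diameter; the tip, coned over its last 3 mm to 8 mm diameter, is 77 mm below this point. About 0.12 kg. z is the pin axis, up; x and y square to the head. It starts upright in the stand, its tip 10 mm above the bench.
- spare_grip (a point): Centre of the black square head of the spare pin in the stand, same shape as the index pin; not needed.
- core_a_center (a point): Bystander: centre of a reddish rock core, 25 mm diameter, 23 mm high, standing.
- core_b_center (a point): Bystander: centre of a grey rock core, 25 mm diameter, 23 mm high, standing.
- magnet_center (a point): Bystander: centre of a round steel magnet, 32 mm diameter, 30 mm high.
- jar_center (a point): Bystander: centre of a glass jar with orange cap, 44 mm diameter, 75 mm high.
- beaker_center (a point): Bystander: centre of a small glass beaker, 60 mm diameter, 70 mm high.
Things that resemble listed ones, but are neither listed nor needed, are in the scene too. What is shaped like the part that bears pin_grip but purple or turquoise is not meant.

How it is judged:
By the outcome, as a careful person would: the job done as asked, in the order asked, and still so for the second after the job is handed in, with the robot touching nothing.
It also fails if it takes over 72 s, if anything falls off the work surface, if the arm or the gripper's body presses on something with over 40 N, if the wrist force passes 120 N, or if a joint passes its speed limit or range.

## Working session

There is one attempt and no reset: what is moved stays moved. The work goes in short steps, Python scripts to look and compute and a tool call to move; the robot and the scene stay as the last step left them, time stands still between calls to the robot, and variables do not carry over. Pictures are saved under pics/ and viewed, and the job is handed in when it is done.

Besides the shell and the picture viewer there is one more tool, called after "Call:" as name([rows], argument=value, ...), one row to a line, values as JSON. jog_arm: Moves the arm, as the interface text tells. Its arguments: {"type":"object","properties":{"moves":{"type":"array"}},"required":["moves"]}

```bash
ls; mkdir -p pics
python3 - <<'E'
from rig import *
import cv2
s=sense(); print({k:(v.tolist() if hasattr(v,'tolist') else v) for k,v in s.items()})
for n in ["scene","top","wrist"]:
    p=camera(n); cv2.imwrite(f"pics/{n}0.png",p["color"]); print(n,p["camera_matrix"],p["distortion"],p["position"],p["rotation"])
E
```

```text
pics
{'clock': 0.0, 'q': [1.1045134943643151, 0.5921381205664664, 0.048314801854964805, 1.6098521448727185, -0.03330933182216605, 0.942697964745254, -0.03372542685743986], 'joint_vel': [0.0003935701936109282, 0.0004156736585673428, 0.000509340039797348, 0.0005347794682845656, 0.0003409140565215215, 0.001102087427962704, 0.0008052244065899067], 'joint_efforts': [-0.00016887792753550457, -54.86944556236267, 1.5464257076382637, -19.812394380569458, 0.009318821830675006, 0.008649909286759794, 1.173946657218039e-05], 'tool_pos': [0.26381199171635394, -0.6745716081445313, 0.30271627883690894], 'tool_rot': [[0.9313041024884354, 0.3642413450571642, -0.0009545884756251531], [0.36424257247825265, -0.9313017846756653, 0.0020818872077949927], [-0.0001307005541560096, -0.0022865718595574797, -0.999997377249809]], 'force': [-0.22844345344894793, 0.4971104346614916, 0.004675039881621333], 'moment': [0.030542274447029855, 0.053071198733611435, 0.03519020489044026], 'width': 1.0008540539639297}
scene [[370.46777418   0.         315.94184732]
 [  0.         370.46777418 193.81993611]
 [  0.           
[... 238 characters left out ...]

top [[466.44580731   0.         319.95411636]
 [  0.         466.44580731 200.10572165]
 [  0.           0.           1.        ]] [-0.14128924  0.          0.          0.          0.        ] [ 0.25667319 -0.0086189   1.37399604] [[ 0.01294202 -0.98141323  0.19146952]
 [-0.9999074  -0.01350803 -0.00165111]
 [ 0.0042068  -0.19143042 -0.98149717]]
wrist [[275.83638043   0.         322.28586493]
 [  0.         275.83638043 202.3833981 ]
 [  0.           0.           1.        ]] [-0.04474587  0.          0.          0.          0.        ] [ 0.34172467 -0.64482667  0.37389393] [[ 0.36492042 -0.8819815  -0.29823098]
 [-0.93103152 -0.34694879 -0.11316732]
 [-0.00365939  0.31895951 -0.94776128]]
```

View pics/scene0.png

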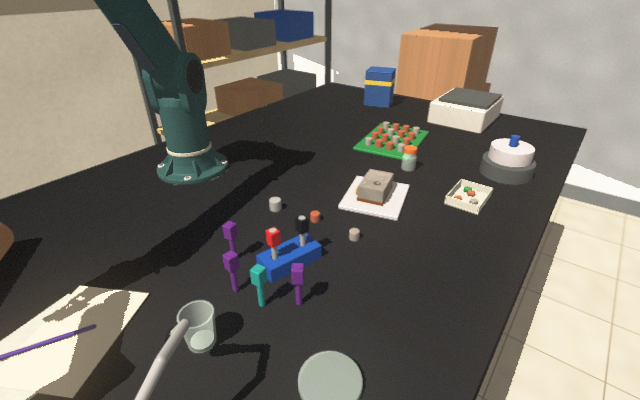

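View pics/top0.png

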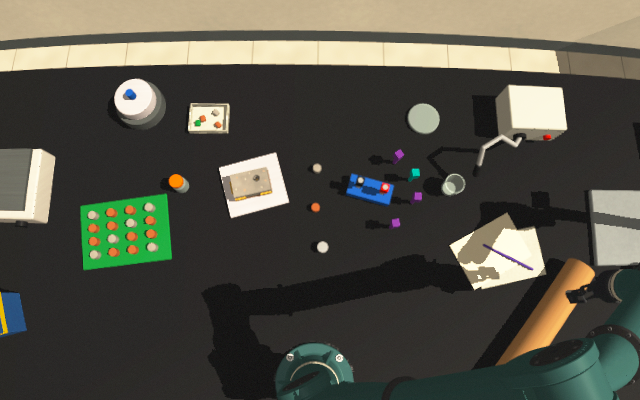

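View pics/wrist0.png

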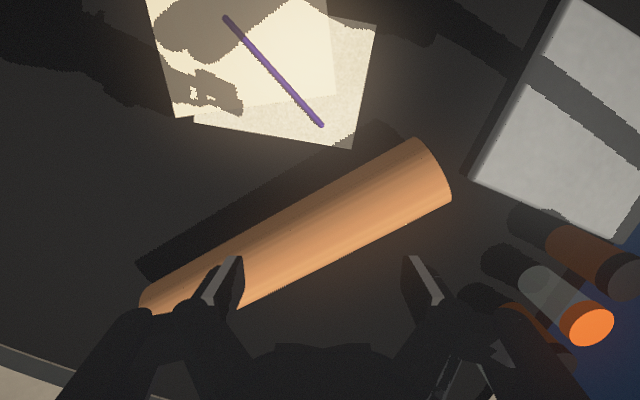

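Scene view: red head at (273,237), blue stand at (290,256), block on plate at (375,190). Top view: red head (385,187), block (250,183). The red head stands among purple pins at (399,155), (418,197) and (395,222), a turquoise one at (416,172), and the black-headed spare at (361,181).

```bash
cat > h.py <<'E'
import numpy as np, cv2
from rig import *
def ray(p,uv):
    n=cv2.undistortPoints(np.array(uv,float).reshape(-1,1,2),p["camera_matrix"],np.array(p["distortion"])).reshape(-1,2)
    d=np.c_[n,np.ones(len(n))]@np.array(p["rotation"]).T
    return np.array(p["position"]),d
def at_z(p,uv,z):
    o,d=ray(p,uv); return o+d*((z-o[2])/d[:,2])[:,None]
def proj(p,X):
    R=np.array(p["rotation"]);t=-R.T@np.array(p["position"])
    return cv2.projectPoints(np.array(X,float).reshape(-1,1,3),cv2.Rodrigues(R.T)[0],t,p["camera_matrix"],np.array(p["distortion"]))[0].reshape(-1,2)
def crop(p,r,f,name):
    c=p["color"][r[1]:r[3],r[0]:r[2]]; cv2.imwrite("pics/"+name,cv2.resize(c,None,fx=f,fy=f,interpolation=cv2.INTER_CUBIC))
E
python3 - <<'E'
from h import *
np.set_printoptions(precision=4,suppress=True)
hz=dict(plate=.012,stand=.035,pin_grip=.087,spare_grip=.087,core_a_center=.0115,core_b_center=.0115,magnet_center=.015,jar_center=.037,beaker_center=.035)
for n in ["top","scene"]:
    p=camera(n)
    for t in hz:
        for r in spot_in(p,t)[:4]:
            q=r["rect"]; c=[(q[0]+q[2])/2,(q[1]+q[3])/2]
            print(n,t,round(r["confidence"],2),np.round(q),at_z(p,c,hz[t])[0])
    if n=="top": crop(p,(210,140,440,240),3.4,"topc.png")
    else: crop(p,(200,150,430,320),3.4,"scenec.png")
s=sense();R=np.array(s["tool_rot"]);p=camera("wrist")
print(R.T@(np.array(p["position"])-s["tool_pos"]),R.T@p["rotation"])
E
```

```text
top plate 0.86 [219. 151. 286. 221.] [0.563 0.192 0.012]
top stand 0.67 [346. 176. 390. 206.] [ 0.5467 -0.1511  0.035 ]
top pin_grip 0.65 [390. 219. 400. 231.] [ 0.4403 -0.222   0.087 ]
top pin_grip 0.62 [408. 168. 421. 184.] [ 0.5823 -0.2809  0.087 ]
top pin_grip 0.55 [412. 193. 422. 205.] [ 0.5156 -0.2853  0.087 ]
top pin_grip 0.46 [378. 185. 389. 192.] [ 0.5446 -0.19    0.087 ]
top spare_grip 0.61 [354. 179. 364. 188.] [ 0.5566 -0.121   0.087 ]
top core_b_center 0.49 [309. 165. 320. 176.] [0.6138 0.0063 0.0115]
top magnet_center 0.71 [347. 175. 391. 210.] [ 0.5477 -0.1567  0.015 ]
top magnet_center 0.59 [318. 244. 327. 255.] [ 0.3756 -0.0189  0.015 ]
top jar_center 0.84 [172. 178. 187. 195.] [0.5528 0.4079 0.037 ]
top jar_center 0.23 [440. 176. 467. 195.] [ 0.5668 -0.4078  0.037 ]
top beaker_center 0.91 [441. 173. 468. 198.] [ 0.5692 -0.4106  0.035 ]
scene plate 0.74 [340. 170. 410. 218.] [0.5707 0.1913 0.012 ]
scene stand 0.57 [257. 235. 320. 284.] [ 0.5756 -0.1798  0.035 ]
scene pin_grip 0.74 [248. 264. 267. 308.] [ 0.6208 -0.3073  0.087 ]
scene pin_grip 0.67 [290. 263. 306. 302.] [ 0.6706 -0.2586  0.087 ]
scene pin_grip 0.65 [221. 249. 239. 295.] [ 0.5553 -0.3124  0.087 ]
scene pin_grip 0.65 [219. 222. 238. 252.] [ 0.4751 -0.2458  0.087 ]
scene spare_grip 0.67 [297. 215. 310. 245.] [ 0.5814 -0.1347  0.087 ]
scene core_a_center 0.61 [308. 209. 319. 223.] [0.5002 0.0034 0.0115]
scene core_a_center 0.42 [256. 233. 321. 284.] [ 0.5561 -0.1586  0.0115]
scene core_b_center 0.59 [346. 228. 357. 242.] [ 0.6212 -0.0044  0.0115]
scene magnet_center 0.54 [267. 196. 279. 212.] [ 0.3822 -0.0223  0.015 ]
scene jar_center 0.92 [402. 147. 418. 168.] [0.5675 0.4189 0.037 ]
scene beaker_center 0.74 [177. 302. 220. 352.] [ 0.568  -0.4003  0.035 ]
[ 0.0834  0.0005 -0.0711] [[ 0.0007 -0.9478 -0.3189]
 [ 1.      0.0012 -0.0013]
 [ 0.0016 -0.3189  0.9478]]
```

View pics/topc.png

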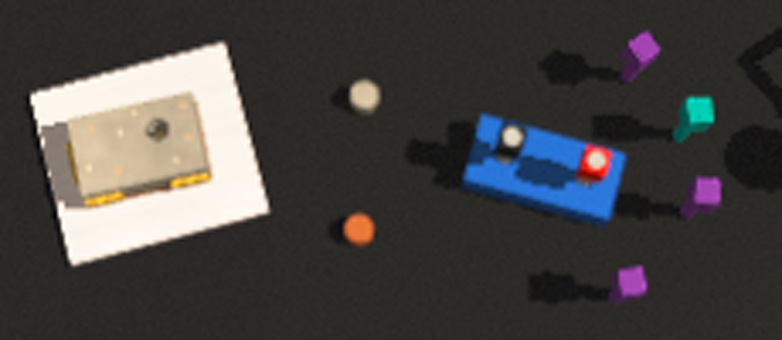

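View pics/scenec.png

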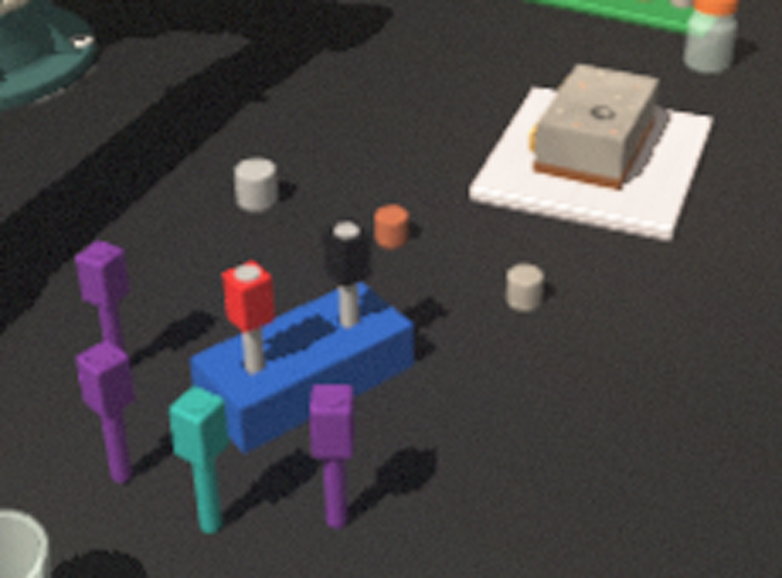

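Run:
```python
from h import *
np.set_printoptions(precision=4,suppress=True)
a=camera("top"); b=camera("scene")
def tri(u,v):
    o1,d1=ray(a,u);o2,d2=ray(b,v);d1=d1[0]/np.linalg.norm(d1);d2=d2[0]/np.linalg.norm(d2)
    A=np.c_[d1,-d2];t=np.linalg.lstsq(A,o2-o1,rcond=None)[0]
    P,Q=o1+d1*t[0],o2+d2*t[1]; return (P+Q)/2,np.linalg.norm(P-Q)
print("lamp end",tri([477,171],[184,322]))
print("red top",tri([385.4,187.2],[200+247/3.4,150+271/3.4]))
print("black top",tri([360.5,180.3],[200+346/3.4,150+230/3.4]))
print(at_z(a,[[385.4,187.2],[360.5,180.3]],.104))
print("bore",tri([210+157/3.4,140+130/3.4],[200+603/3.4,150+112/3.4]),at_z(a,[210+157/3.4,140+130/3.4],.057))
```

```text
lamp end (array([ 0.5986, -0.4471,  0.1119]), np.float64(0.020847535028598613))
red top (array([ 0.5453, -0.1916,  0.1044]), np.float64(0.004783552213611298))
black top (array([ 0.5643, -0.1222,  0.1032]), np.float64(0.004379806060450233))
[[ 0.5437 -0.1934  0.104 ]
 [ 0.5625 -0.1236  0.104 ]]
bore (array([0.5789, 0.1778, 0.0563]), np.float64(0.006843715709329616)) [[0.5759 0.1756 0.057 ]]
```

Call:
jog_arm([
  {"slide": [4.4, -3.5, 0], "yaw": -7, "jaw": 1},
  {"slide": [8.8, -7.0, 0], "yaw": -14, "jaw": 1},
  {"slide": [13.2, -10.5, 0], "yaw": -21, "jaw": 0.8},
  {"slide": [17.6, -14, 0], "yaw": -28, "jaw": 0.6},
  {"slide": [22, -17.5, 0], "yaw": -35, "jaw": 0.55},
])

```text
clock: 1.92
tool_pos: [0.4061, -0.4306, 0.3043]
tool_rot: [[0.551, 0.835, 0.001], [0.835, -0.551, -0.001], [-0.0, 0.001, -1.0]]
force: [0.6, -0.9, -0.0]
width: 0.553
```

Call:
jog_arm([
  {"slide": [6, -0.3, 1], "yaw": -5, "jaw": 0.55},
  {"slide": [12, -0.6, 2.5], "yaw": -10, "jaw": 0.55},
  {"slide": [18, -0.9, 4], "yaw": -15, "jaw": 0.55},
  {"slide": [24, -1.3, 5.5], "yaw": -18, "jaw": 0.55},
  {"slide": [27.6, -1.6, 6.4], "yaw": -18, "jaw": 0.55},
])

```text
clock: 2.55
tool_pos: [0.5464, -0.1898, 0.2395]
tool_rot: [[0.265, 0.964, 0.001], [0.964, -0.265, 0.001], [0.002, 0.0, -1.0]]
force: [-0.4, -1.1, 0.2]
width: 0.548
```

Run:
```python
from h import *
np.set_printoptions(precision=4,suppress=True)
s=sense();print(s["clock"],s["tool_pos"],s["joint_vel"],s["force"])
p=camera("wrist");cv2.imwrite("pics/w1.png",p["color"])
c=proj(p,[[.545,-.192,.104],[.5645,-.1225,.104]]);print(c)
for r in spot_in(p,"pin_grip"): print(r)
```

```text
2.55 [ 0.5464 -0.1898  0.2395] [-0.5022  0.1353  0.0655 -0.0379  0.0585 -0.0964 -0.5237] [-0.3559 -1.1079  0.1781]
[[319.8013 221.0861]
 [320.0681 129.0705]]
{'rect': [413.1, 195.6, 467.6, 248.1], 'confidence': 0.84}
{'rect': [212.4, 228.7, 259.0, 283.5], 'confidence': 0.74}
{'rect': [317.8, 257.1, 335.9, 317.8], 'confidence': 0.7}
{'rect': [309.1, 186.5, 338.3, 232.1], 'confidence': 0.66}
{'rect': [378.0, 241.7, 408.9, 287.5], 'confidence': 0.64}
```

View pics/w1.png

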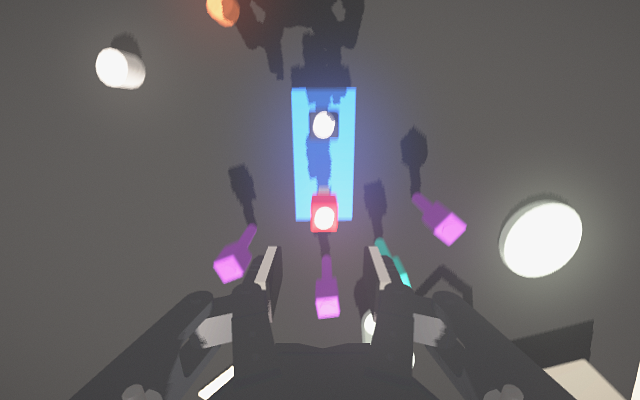

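Call:
jog_arm([
  {"slide": [0, 0, 1], "yaw": 0, "jaw": 0.55},
  {"slide": [0, 0, 2], "yaw": 0, "jaw": 0.55},
  {"slide": [0, 0, 2], "yaw": 0, "jaw": 0.55},
  {"slide": [0, 0, 2], "yaw": 0, "jaw": 0.55},
  {"slide": [0, 0, 2], "yaw": 0, "jaw": 0.55},
])

```text
clock: 3.28
tool_pos: [0.5448, -0.1939, 0.2202]
tool_rot: [[0.27, 0.963, 0.001], [0.963, -0.27, -0.0], [-0.0, 0.001, -1.0]]
force: [0.8, 0.6, 0.6]
width: 0.549
```

Run:
```python
from h import *
np.set_printoptions(precision=4,suppress=True)
s=sense();print(s["clock"],s["tool_pos"],s["joint_vel"],s["force"],s["tool_rot"])
p=camera("wrist");cv2.imwrite("pics/w2.png",p["color"]);crop(p,(240,120,410,300),4,"w2c.png")
o=[r for r in outline_of(p,"pin_grip")]
for r in o: print(r["rect"],r["confidence"])
R=np.array(s["tool_rot"]);T=np.array(s["tool_pos"])
print("axis at .104",proj(p,[T+R@[0,0,T[2]-.104]]))
```

```text
3.275 [ 0.5448 -0.1939  0.2202] [-0.0046 -0.0015 -0.0022 -0.0008 -0.0001  0.0011 -0.0003] [0.8088 0.6226 0.56  ] [[ 0.2703  0.9628  0.0006]
 [ 0.9628 -0.2703 -0.0003]
 [-0.0001  0.0007 -1.    ]]
[316.2, 263.4, 341.0, 329.2] 0.91
[419.5, 196.5, 479.2, 252.1] 0.72
[379.3, 244.8, 418.5, 298.0] 0.66
[205.7, 230.7, 253.6, 293.8] 0.59
[77.9, 42.9, 129.5, 85.8] 0.57
[310.5, 188.8, 340.0, 238.3] 0.56
axis at .104 [[320.7053 227.7595]]
```

View pics/w2c.png

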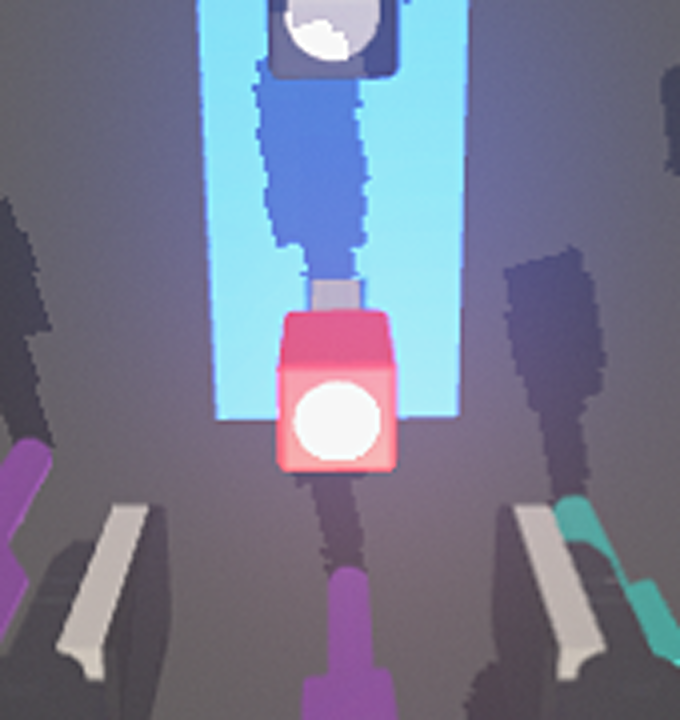

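Red head top centre is at (324,225) in the full frame, aligned with the image and roughly centred between the fingers. It's in the stand's outer hole, so it is the index pin. I'll descend with a 2 mm correction.

Call:
jog_arm([
  {"slide": [0.2, 0.2, 2.5], "yaw": 0, "jaw": 0.55},
  {"slide": [0.2, 0.2, 5], "yaw": 0, "jaw": 0.55},
  {"slide": [0.2, 0.2, 7], "yaw": 0, "jaw": 0.55},
  {"slide": [0.2, 0.2, 7.8], "yaw": 0, "jaw": 0.55},
  {"slide": [0.2, 0.2, 7.8], "yaw": 0, "jaw": 0.55},
])

```text
clock: 4.0
tool_pos: [0.5472, -0.192, 0.1417]
tool_rot: [[0.269, 0.963, -0.001], [0.963, -0.269, 0.0], [0.0, -0.001, -1.0]]
force: [0.1, -0.7, 0.3]
width: 0.547
```

Run:
```python
from h import *
np.set_printoptions(precision=4,suppress=True)
s=sense();print(s["clock"],s["tool_pos"],s["force"])
p=camera("wrist");crop(p,(180,160,460,360),2.8,"w3c.png")
```

```text
4.0 [ 0.5472 -0.192   0.1417] [ 0.1402 -0.6517  0.2984]
```

View pics/w3c.png

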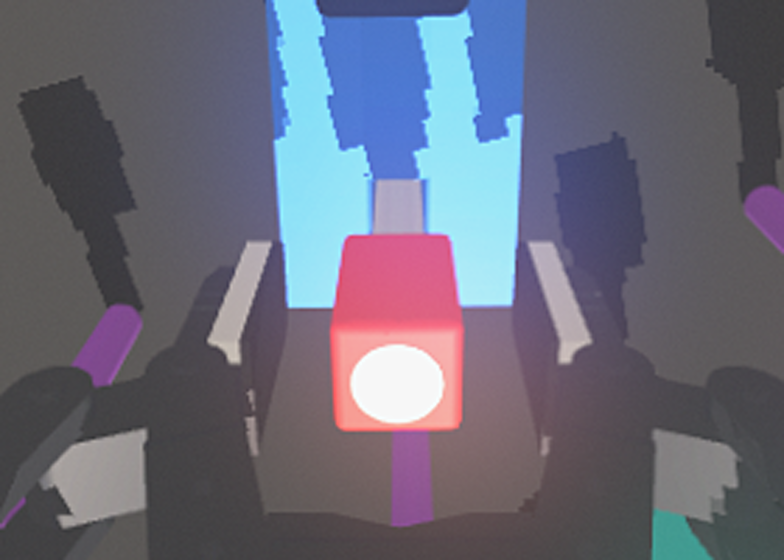

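Call:
jog_arm([
  {"slide": [0, 0, 0], "yaw": 0, "jaw": 0.35},
  {"slide": [0, 0, 0], "yaw": 0, "jaw": 0.25},
  {"slide": [0, 0, 0], "yaw": 0, "jaw": 0.0},
  {"slide": [0, 0, 0], "yaw": 0, "jaw": 0.0},
  {"slide": [0, 0, 0], "yaw": 0, "jaw": 0.0},
])

```text
clock: 4.68
tool_pos: [0.5476, -0.1922, 0.1428]
tool_rot: [[0.27, 0.963, 0.001], [0.963, -0.27, -0.0], [-0.0, 0.001, -1.0]]
force: [-1.6, 0.7, 6.5]
width: 0.248
```

Call:
jog_arm([
  {"slide": [0, 0, 0], "yaw": 0, "jaw": 0},
  {"slide": [0, 0, -0.5], "yaw": 0, "jaw": 0},
  {"slide": [0, 0, -1.5], "yaw": 0, "jaw": 0.0},
  {"slide": [0, 0, -3], "yaw": 0, "jaw": 0.0},
  {"slide": [0, 0, -4], "yaw": 0, "jaw": 0.0},
])

```text
clock: 5.3
tool_pos: [0.5476, -0.1922, 0.1833]
tool_rot: [[0.27, 0.963, 0.001], [0.963, -0.27, -0.0], [-0.0, 0.001, -1.0]]
force: [-0.4, 0.5, -0.9]
width: 0.249
```

Run:
```python
from h import *
np.set_printoptions(precision=4,suppress=True)
s=sense();print(s["clock"],s["tool_pos"],s["force"],s["width"])
p=camera("wrist");crop(p,(180,120,460,360),2.5,"w4c.png")
```

```text
5.3 [ 0.5476 -0.1922  0.1833] [-0.4379  0.4827 -0.9175] 0.24855807004590508
```

View pics/w4c.png

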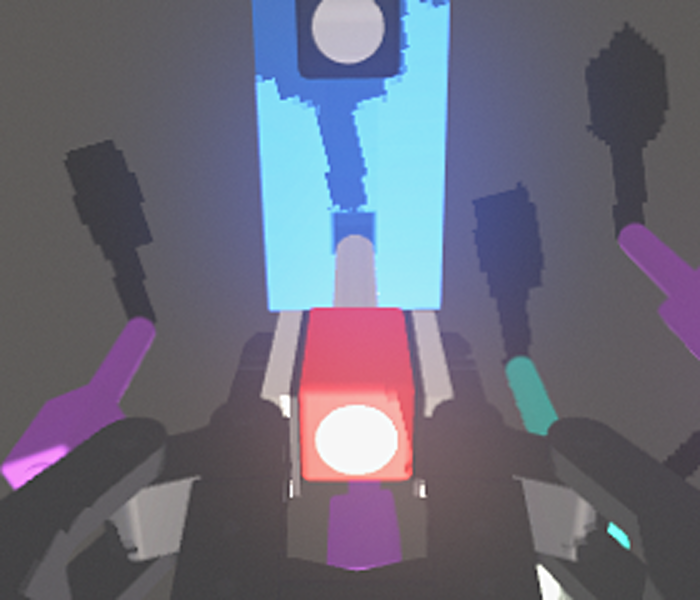

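Call:
jog_arm([
  {"slide": [0, 0, -4], "yaw": 0, "jaw": 0},
  {"slide": [0, 0, -8], "yaw": 0, "jaw": 0},
  {"slide": [4, -0.8, -9], "yaw": -4, "jaw": 0.0},
  {"slide": [9.5, -1.8, -9], "yaw": -11, "jaw": 0.0},
  {"slide": [15, -2.8, -9], "yaw": -18, "jaw": 0.0},
])

```text
clock: 5.98
tool_pos: [0.5607, -0.0389, 0.2726]
tool_rot: [[-0.044, 0.999, 0.001], [0.999, 0.044, -0.0], [-0.0, 0.001, -1.0]]
force: [0.3, 0.4, -1.3]
width: 0.253
```

Call:
jog_arm([
  {"slide": [5, 0.6, 0], "yaw": -5, "jaw": 0},
  {"slide": [10, 1.3, 1], "yaw": -10, "jaw": 0},
  {"slide": [15, 2, 3], "yaw": -10, "jaw": 0.0},
  {"slide": [17.5, 2.5, 5.2], "yaw": -10, "jaw": 0.0},
  {"slide": [17.5, 2.5, 5.2], "yaw": -10, "jaw": 0.0},
])

```text
clock: 6.6
tool_pos: [0.5773, 0.1386, 0.2187]
tool_rot: [[-0.219, 0.976, -0.003], [0.976, 0.219, 0.001], [0.001, -0.003, -1.0]]
force: [0.4, -0.1, -1.2]
width: 0.249
```

Run:
```python
from h import *
np.set_printoptions(precision=4,suppress=True)
p=camera("wrist");s=sense();print(s["clock"],s["tool_pos"],s["tool_rot"],s["force"],s["joint_vel"])
cv2.imwrite("pics/w5.png",p["color"]);crop(p,(200,0,460,260),2.3,"w5c.png")
import pickle;pickle.dump((s,p),open("w5.pkl","wb"))
for n in ["plate","pad_front_left","pad_end","pad_front_right","seat"]:
    for r in spot_in(p,n): print(n,r)
```

```text
6.65 [0.5778 0.1362 0.2194] [[-0.216   0.9764 -0.0019]
 [ 0.9764  0.216  -0.0008]
 [-0.0004 -0.002  -1.    ]] [ 0.2432 -0.2589 -2.1697] [ 0.0357 -0.0245  0.0295 -0.002   0.0067  0.0048  0.0017]
plate {'rect': [235.6, 36.3, 410.6, 228.6], 'confidence': 0.86}
pad_front_left {'rect': [277.6, 76.0, 283.3, 117.1], 'confidence': 0.45}
pad_end {'rect': [301.8, 63.5, 346.7, 70.4], 'confidence': 0.61}
pad_front_right {'rect': [282.6, 163.0, 288.0, 201.7], 'confidence': 0.65}
seat {'rect': [331.9, 155.7, 339.2, 167.0], 'confidence': 0.52}
```

View pics/w5.png

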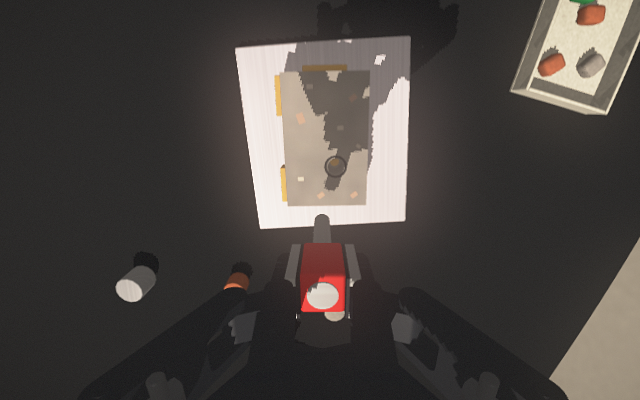

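Run:
```python
from h import *
import pickle
s,p=pickle.load(open("w5.pkl","rb"))
crop(p,(230,30,420,250),2.7,"w5c.png")
R=np.array(s["tool_rot"]);T=np.array(s["tool_pos"])
print("tip pred",proj(p,[T+R@[0,0,.133],T+R@[0,0,.0558-.017]]))
```

```text
tip pred [[320.78277803 221.87334265]
 [319.66617159 297.77812168]]
```

View pics/w5c.png

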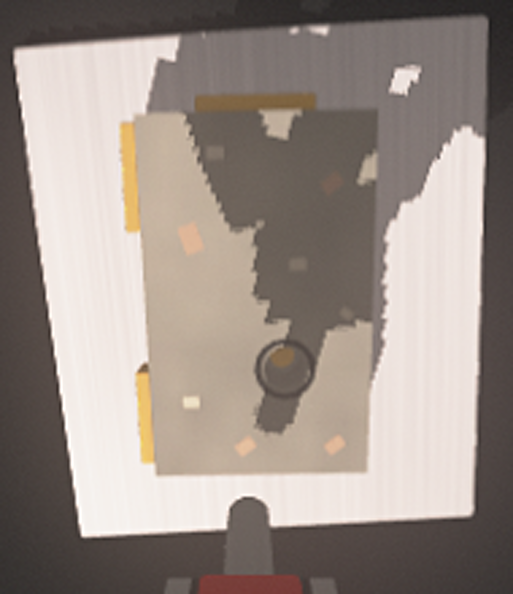

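```bash
cat > fit.py <<'E'
from h import *
def fitblock(p,c,dz=0):
    # c: pixel list TL,TR,BR,BL,bore(optional)
    m=np.array([[-35,55],[35,55],[35,-55],[-35,-55],[8,-20]])[:len(c)]/1e3
    w=at_z(p,c,.057+dz)[:,:2]
    a,b=m.mean(0),w.mean(0);H=(m-a).T@(w-b);th=np.arctan2(H[0,1]-H[1,0],H[0,0]+H[1,1])
    Rb=np.array([[np.cos(th),-np.sin(th)],[np.sin(th),np.cos(th)]]);t=b-Rb@a
    print("th deg",np.degrees(th),"centre",t,"res mm",((w-(m@Rb.T+t))*1e3).round(1).tolist())
    return th,Rb,t
E
python3 - <<'E'
from fit import *
import pickle
s,p=pickle.load(open("w5.pkl","rb"))
c=np.array([[133,115],[378,112],[367,472],[156,474],[285,368]])/2.7+[230,30]
th,Rb,t=fitblock(p,c)
pl=np.array([[14,48],[487,17],[473,515],[82,537]])/2.7+[230,30]
w=at_z(p,pl,.012);print(w,w.mean(0)); e=w[0]-w[3];print(np.degrees(np.arctan2(-e[0],e[1])),np.linalg.norm(e[:2]))
print("bore",Rb@[.008,-.02]+t)
crop(p,(295,200,350,260),10,"tip5.png")
E
```

```text
th deg 13.722624856762039 centre [0.56867167 0.19422003] res mm [[-0.3, -0.2], [0.2, -0.6], [0.1, 0.0], [0.1, 0.6], [-0.0, 0.2]]
[[0.47054682 0.25532089 0.012     ]
 [0.62315651 0.29928616 0.012     ]
 [0.67320009 0.12742839 0.012     ]
 [0.52070745 0.08306027 0.012     ]] [0.57190272 0.19127393 0.012     ]
16.23504988602614 0.17941518724377692
bore [0.58118775 0.17668869]
```

View pics/tip5.png

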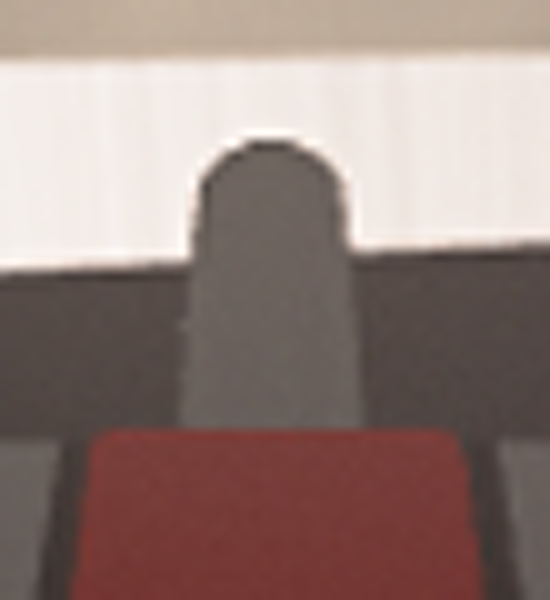

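```bash
cat > pin.py <<'E'
from fit import *
from scipy.optimize import least_squares
def sil(p,T,R,v):
    dx,dy,Lg=v
    a=np.linspace(0,2*np.pi,73)
    def circ(r,z): return T+(R@np.array([dx+r*np.cos(a),dy+r*np.sin(a),0*a+z])).T
    q=proj(p,np.r_[circ(.004,Lg+.077),circ(.006,Lg+.074)])
    h=proj(p,[T+R@[dx+.011,dy+e*.011,Lg+.017] for e in(-1,1)])
    return q[:,1].min(),q[:,0].min(),q[:,0].max(),h
def fitpin(p,s,row,c0,c1,hrow,hc):
    T=np.array(s["tool_pos"]);R=np.array(s["tool_rot"])
    def f(v):
        q=sil(p,T,R,v);return [q[0]-row,(q[1]+q[2])/2-(c0+c1)/2,q[3][:,1].mean()-hrow]
    r=least_squares(f,[0,0,.055]);print("pin dx dy Lg mm",r.x*1e3,r.fun,"cols",sil(p,T,R,r.x));return r.x
E
python3 - <<'E'
from pin import *
import pickle
s,p=pickle.load(open("w5.pkl","rb"))
fitpin(p,s,213.7,314.3,329.8,242.8,0)
E
```

```text
pin dx dy Lg mm [ 6.13192917  1.00612794 45.37425248] [-2.84217094e-14  5.68434189e-14  2.84217094e-14] cols (np.float64(213.69999999999996), np.float64(313.9702313095976), np.float64(330.12976869040256), array([[301.39709389, 242.7261519 ],
       [342.56447046, 242.8738481 ]]))
```

Run:
```python
from pin import *
import pickle
s,p=pickle.load(open("w5.pkl","rb"))
T=np.array(s["tool_pos"]);R=np.array(s["tool_rot"])
for Lg in(.050,.053,.0558,.058):
  for dx in (0,.002,.004): 
    q=sil(p,T,R,(dx,.001,Lg));print(Lg,dx,q[0].round(1),q[1].round(1),q[2].round(1),q[3].round(1).tolist())
```

```text
0.05 0 219.1 314.2 329.9 [[302.2, 248.9], [341.7, 249.0]]
0.05 0.002 216.6 314.2 329.9 [[302.1, 245.6], [341.8, 245.8]]
0.05 0.004 214.2 314.2 329.9 [[302.1, 242.4], [341.9, 242.5]]
0.053 0 217.6 314.3 329.8 [[302.6, 246.4], [341.3, 246.5]]
0.053 0.002 215.2 314.3 329.8 [[302.5, 243.2], [341.4, 243.3]]
0.053 0.004 212.8 314.3 329.8 [[302.4, 240.0], [341.5, 240.1]]
0.0558 0 216.3 314.4 329.7 [[302.9, 244.1], [341.0, 244.2]]
0.0558 0.002 213.9 314.4 329.7 [[302.8, 241.0], [341.1, 241.1]]
0.0558 0.004 211.5 314.4 329.7 [[302.8, 237.8], [341.2, 237.9]]
0.058 0 215.3 314.5 329.6 [[303.2, 242.4], [340.8, 242.5]]
0.058 0.002 212.9 314.5 329.6 [[303.1, 239.3], [340.9, 239.4]]
0.058 0.004 210.5 314.4 329.7 [[303.0, 236.2], [341.0, 236.3]]
```

Call:
jog_arm([
  {"slide": [3, -3, 0], "yaw": -1.2, "jaw": 0},
  {"slide": [7, -5.3, 0], "yaw": -1.2, "jaw": 0},
  {"slide": [9.4, -5.3, 1.5], "yaw": -1.2, "jaw": 0.0},
  {"slide": [9.4, -5.3, 4.5], "yaw": -1.2, "jaw": 0.0},
  {"slide": [9.4, -5.3, 6.5], "yaw": -1.2, "jaw": 0.0},
])

```text
clock: 7.52
tool_pos: [0.5068, 0.2157, 0.1547]
tool_rot: [[-0.234, 0.972, 0.001], [0.972, 0.234, -0.0], [-0.0, 0.001, -1.0]]
force: [-0.5, 0.9, -0.5]
width: 0.254
```

```bash
cat > st.py <<'E'
from pin import *
np.set_printoptions(precision=4,suppress=True)
th=np.radians(13.72);C=np.array([.5687,.1942])
Rb=np.array([[np.cos(th),-np.sin(th)],[np.sin(th),np.cos(th)]])
def st(n=3,off=(.0018,.001)):
    F=[]
    for i in range(n): p=camera("wrist"); s=sense(); F.append(s["force"])
    R=np.array(s["tool_rot"]);T=np.array(s["tool_pos"])
    P=T+R@[off[0],off[1],.1328]
    f=np.mean(F,0)
    print("t",s["clock"],"TCP",T,"yaw",np.degrees(np.arctan2(R[1,0],R[0,0])).round(2),"pin block mm",(Rb.T@(P[:2]-C)*1e3).round(2),"tipz",(P[2]*1e3).round(1),"F block",(Rb.T@f[:2]).round(2),f[2].round(2),"w",s["width"])
    return p,s
E
python3 - <<'E'
from st import *
p,s=st()
crop(p,(180,100,440,300),3,"w6c.png")
E
```

```text
t 7.675 TCP [0.5066 0.2153 0.1547] yaw 103.49 pin block mm [-54.49  36.89] tipz 21.9 F block [-0.67 -0.28] -1.35 w 0.24586746781347132
```

View pics/w6c.png

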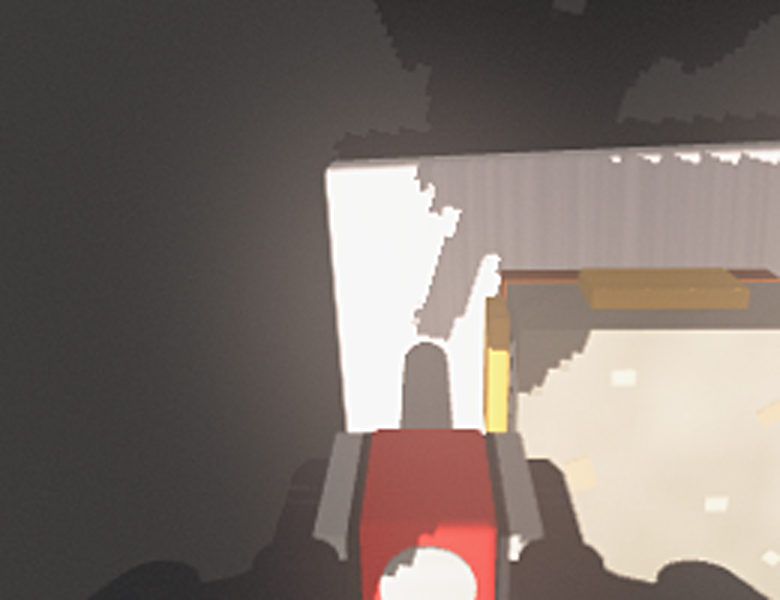

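Call:
jog_arm([
  {"slide": [0, 0.15, 0], "yaw": 0, "jaw": 0},
  {"slide": [0, 0.3, 0], "yaw": 0, "jaw": 0},
  {"slide": [0, 0.45, 0], "yaw": 0, "jaw": 0.0},
  {"slide": [0, 0.6, 0], "yaw": 0, "jaw": 0.0},
  {"slide": [0, 0.6, 0], "yaw": 0, "jaw": 0.0},
])

```text
clock: 8.3
tool_pos: [0.5126, 0.2178, 0.155]
tool_rot: [[-0.234, 0.972, 0.0], [0.972, 0.234, 0.0], [0.0, 0.0, -1.0]]
force: [-0.5, 0.0, -1.3]
width: 0.249
```

Run:
```python
from st import *
p,s=st()
crop(p,(280,160,400,280),5,"w7c.png")
```

```text
t 8.45 TCP [0.5123 0.2177 0.1548] yaw 103.56 pin block mm [-48.24  37.95] tipz 22.0 F block [-0.13  0.09] -1.08 w 0.24775109227349884
```

View pics/w7c.png

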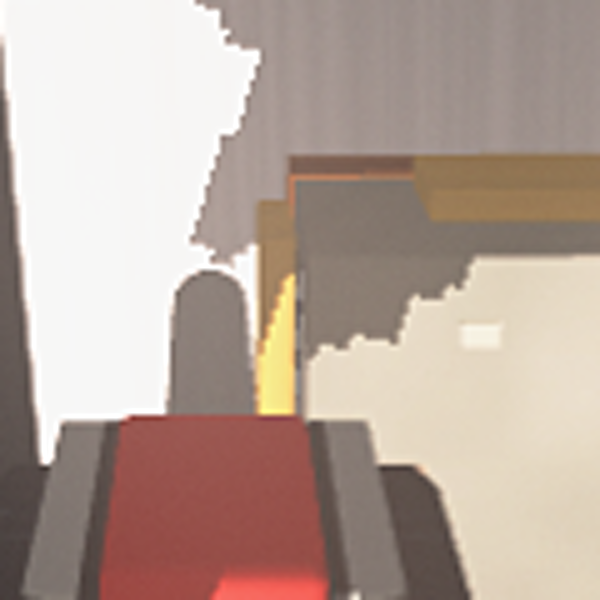

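Call:
jog_arm([
  {"slide": [0, 0.05, 0], "yaw": 0, "jaw": 0},
  {"slide": [0, 0.1, 0], "yaw": 0, "jaw": 0},
  {"slide": [0, 0.15, 0], "yaw": 0, "jaw": 0.0},
  {"slide": [0, 0.2, 0], "yaw": 0, "jaw": 0.0},
  {"slide": [0, 0.2, 0], "yaw": 0, "jaw": 0.0},
])

```text
clock: 9.07
tool_pos: [0.514, 0.2181, 0.1548]
tool_rot: [[-0.235, 0.972, -0.001], [0.972, 0.235, -0.0], [-0.0, -0.001, -1.0]]
force: [-0.8, -0.4, -1.1]
width: 0.252
```

Run:
```python
from st import *
p,s=st()
```

```text
t 9.225 TCP [0.514  0.2181 0.1548] yaw 103.57 pin block mm [-46.55  38.02] tipz 22.0 F block [-1.45  0.25] -0.53 w 0.2503961131527773
```

Call:
jog_arm([
  {"slide": [0, 0.05, 0], "yaw": 0, "jaw": 0},
  {"slide": [0, 0.1, 0], "yaw": 0, "jaw": 0},
  {"slide": [0, 0.15, 0], "yaw": 0, "jaw": 0.0},
  {"slide": [0, 0.15, 0], "yaw": 0, "jaw": 0.0},
  {"slide": [0, 0.15, 0], "yaw": 0, "jaw": 0.0},
])

```text
clock: 9.85
tool_pos: [0.5152, 0.2185, 0.1548]
tool_rot: [[-0.235, 0.972, -0.001], [0.972, 0.235, -0.0], [-0.0, -0.001, -1.0]]
force: [-4.3, 0.5, 1.8]
width: 0.253
```

Run:
```python
from st import *
p,s=st(6)
crop(p,(280,160,400,280),5,"w8c.png")
```

```text
t 10.15 TCP [0.5154 0.2185 0.1548] yaw 103.57 pin block mm [-45.05  38.07] tipz 22.0 F block [-4.3  1.6] 0.93 w 0.24701038015908622
```

View pics/w8c.png

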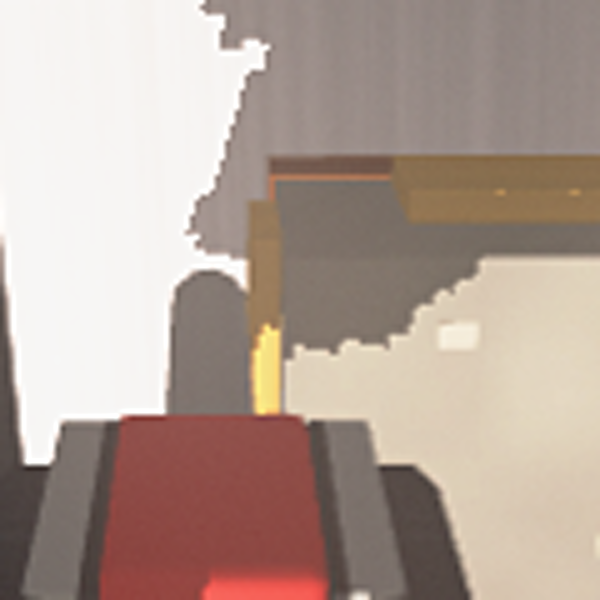

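Left front pad pressed at about 4.3 N, so roughly 1.7 mm. Back off and move to the right front pad.

Call:
jog_arm([
  {"slide": [0, -0.4, 0], "yaw": 0, "jaw": 0},
  {"slide": [0, -0.8, 0], "yaw": 0, "jaw": 0},
  {"slide": [-3, -0.8, 0], "yaw": 0, "jaw": 0.0},
  {"slide": [-6, -0.8, 0], "yaw": 0, "jaw": 0.0},
  {"slide": [-7.6, -0.8, 0], "yaw": 0, "jaw": 0.0},
])

```text
clock: 10.78
tool_pos: [0.5273, 0.1407, 0.1551]
tool_rot: [[-0.232, 0.973, 0.002], [0.973, 0.232, -0.0], [-0.001, 0.002, -1.0]]
force: [-0.3, -0.2, -1.5]
width: 0.247
```

Call:
jog_arm([
  {"slide": [0, 0.15, 0], "yaw": 0, "jaw": 0},
  {"slide": [0, 0.3, 0], "yaw": 0, "jaw": 0},
  {"slide": [0, 0.45, 0], "yaw": 0, "jaw": 0.0},
  {"slide": [0, 0.5, 0], "yaw": 0, "jaw": 0.0},
  {"slide": [0, 0.5, 0], "yaw": 0, "jaw": 0.0},
])

```text
clock: 11.4
tool_pos: [0.5306, 0.1445, 0.1549]
tool_rot: [[-0.235, 0.972, -0.0], [0.972, 0.235, 0.0], [0.0, 0.0, -1.0]]
force: [-0.2, -1.2, -0.2]
width: 0.25
```

Run:
```python
from st import *
p,s=st(4)
crop(p,(220,60,420,280),3.5,"w9c.png")
```

```text
t 11.6 TCP [0.5306 0.144  0.1549] yaw 103.57 pin block mm [-47.91 -37.97] tipz 22.1 F block [-0.1   0.36] -1.3 w 0.25143528065076065
```

View pics/w9c.png

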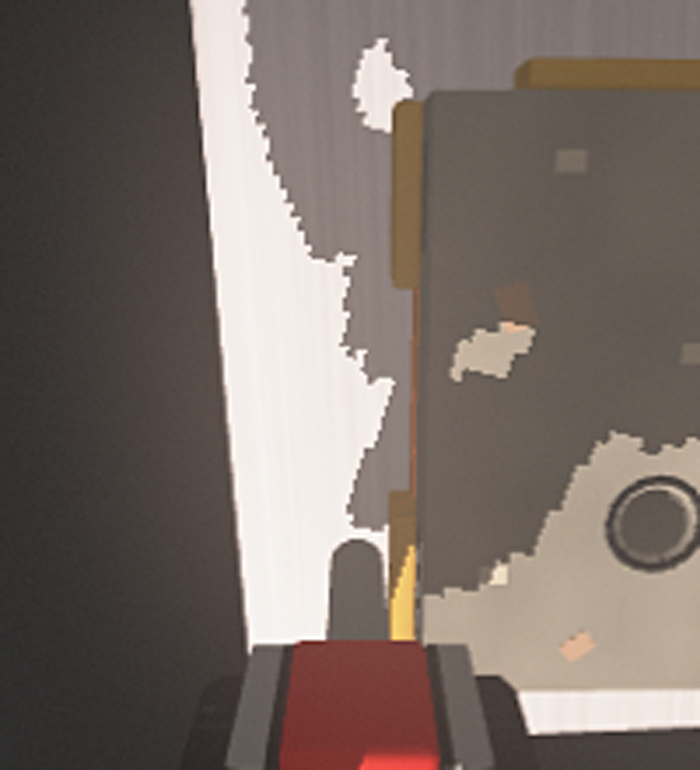

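Call:
jog_arm([
  {"slide": [0, 0.08, 0], "yaw": 0, "jaw": 0},
  {"slide": [0, 0.16, 0], "yaw": 0, "jaw": 0},
  {"slide": [0, 0.22, 0], "yaw": 0, "jaw": 0.0},
  {"slide": [0, 0.24, 0], "yaw": 0, "jaw": 0.0},
  {"slide": [0, 0.24, 0], "yaw": 0, "jaw": 0.0},
])

```text
clock: 12.22
tool_pos: [0.5325, 0.1442, 0.1548]
tool_rot: [[-0.234, 0.972, -0.001], [0.972, 0.234, -0.001], [-0.0, -0.001, -1.0]]
force: [-1.3, -0.7, 0.5]
width: 0.253
```

Run:
```python
from st import *
p,s=st(4)
```

```text
t 12.425 TCP [0.5327 0.1443 0.1548] yaw 103.56 pin block mm [-45.97 -38.23] tipz 22.0 F block [-2.37  0.  ] -0.0 w 0.2487278655816214
```

Call:
jog_arm([
  {"slide": [0, 0.05, 0], "yaw": 0, "jaw": 0},
  {"slide": [0, 0.1, 0], "yaw": 0, "jaw": 0},
  {"slide": [0, 0.1, 0], "yaw": 0, "jaw": 0.0},
  {"slide": [0, 0.1, 0], "yaw": 0, "jaw": 0.0},
  {"slide": [0, 0.1, 0], "yaw": 0, "jaw": 0.0},
])

```text
clock: 13.05
tool_pos: [0.5336, 0.1444, 0.1548]
tool_rot: [[-0.234, 0.972, -0.001], [0.972, 0.234, -0.001], [-0.0, -0.001, -1.0]]
force: [-3.8, -2.8, 0.9]
width: 0.249
```

Run:
```python
from st import *
p,s=st(6)
crop(p,(220,60,420,280),3.5,"w10c.png")
```

```text
t 13.35 TCP [0.5338 0.1445 0.1548] yaw 103.55 pin block mm [-44.84 -38.28] tipz 22.0 F block [-4.66 -1.07] 0.77 w 0.24878590985301913
```

View pics/w10c.png

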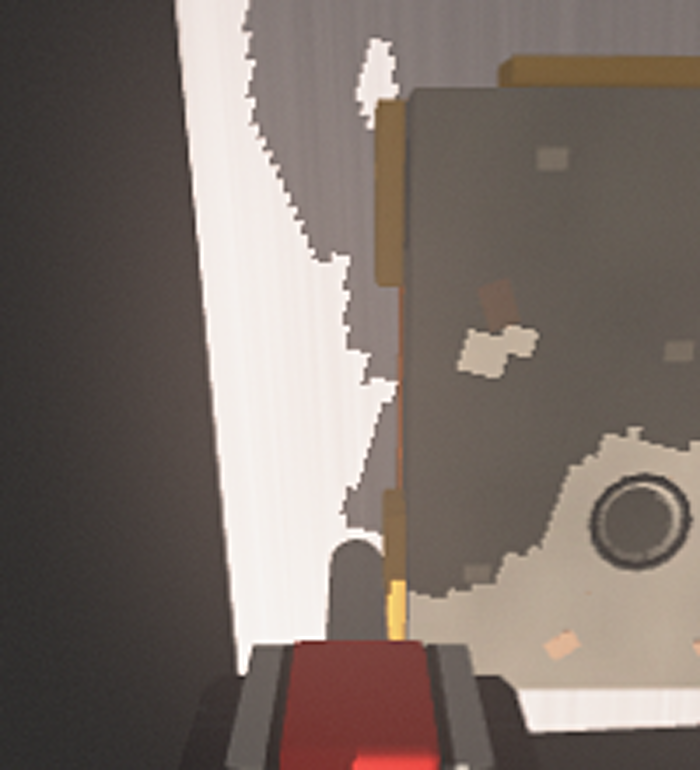

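Right front pad pressed at about 4.7 N, so roughly 1.8 mm, and it is visibly in compared with the left one. Next I'll go round to the left end and turn 90° so the press acts along the jaws.

Call:
jog_arm([
  {"slide": [0, -0.7, 0], "yaw": 0, "jaw": 0},
  {"slide": [0, -1.5, 0], "yaw": 0, "jaw": 0},
  {"slide": [4, -1.5, 0], "yaw": 8, "jaw": 0.0},
  {"slide": [8, -1.5, 0], "yaw": 17, "jaw": 0.0},
  {"slide": [12, -1.5, 0], "yaw": 26, "jaw": 0.0},
])

```text
clock: 13.98
tool_pos: [0.492, 0.26, 0.1554]
tool_rot: [[0.22, 0.975, 0.003], [0.975, -0.22, 0.003], [0.004, 0.003, -1.0]]
force: [0.4, -0.5, -1.5]
width: 0.251
```

Run:
```python
from st import *
p,s=st(1); print(s["q"])
```

```text
t 14.025 TCP [0.4899 0.2684 0.1559] yaw 77.64 pin block mm [-56.45  93.17] tipz 23.1 F block [0.84 5.19] -0.38 w 0.254197165837087
[-0.4489  0.6032 -0.1797  2.0842  0.2155  0.462  -1.0059]
```

Call:
jog_arm([
  {"slide": [0, 0, 0], "yaw": 10, "jaw": 0},
  {"slide": [0.3, 0.6, 0], "yaw": 20, "jaw": 0},
  {"slide": [0.6, 1.3, 0], "yaw": 30, "jaw": 0.0},
  {"slide": [0.9, 2, 0], "yaw": 40, "jaw": 0.0},
  {"slide": [1.25, 2.65, 0], "yaw": 50, "jaw": 0.0},
])

```text
clock: 14.65
tool_pos: [0.5209, 0.265, 0.1553]
tool_rot: [[0.888, 0.459, 0.003], [0.459, -0.888, 0.002], [0.003, -0.0, -1.0]]
force: [0.0, 0.6, -2.2]
width: 0.252
```

Run:
```python
from st import *
p,s=st(1); print(s["q"])
```

```text
t 14.7 TCP [0.5221 0.2657 0.1554] yaw 27.14 pin block mm [-25.63  80.14] tipz 22.6 F block [0.61 0.88] -0.88 w 0.24687859179578198
[-0.5891  0.624   0.0571  2.0298 -0.0709  0.4841 -1.5772]
```

Call:
jog_arm([
  {"slide": [0.8, 0.2, 0], "yaw": 5, "jaw": 0},
  {"slide": [1.6, 0.4, 0], "yaw": 10, "jaw": 0},
  {"slide": [2.3, 0.6, 0], "yaw": 13.9, "jaw": 0.0},
  {"slide": [2.9, 0.75, 0], "yaw": 13.9, "jaw": 0.0},
  {"slide": [2.9, 0.75, 0], "yaw": 13.9, "jaw": 0.0},
])

```text
clock: 15.32
tool_pos: [0.5497, 0.2714, 0.155]
tool_rot: [[0.971, 0.238, 0.001], [0.238, -0.971, 0.001], [0.001, -0.0, -1.0]]
force: [-0.6, -0.8, -1.0]
width: 0.248
```

Run:
```python
from st import *
p,s=st(3)
crop(p,(200,60,460,280),2.8,"w11c.png")
```

```text
t 15.475 TCP [0.5487 0.271  0.1548] yaw 13.73 pin block mm [ 0.51 78.4 ] tipz 22.0 F block [0.42 0.22] -0.88 w 0.24774268739570132
```

View pics/w11c.png

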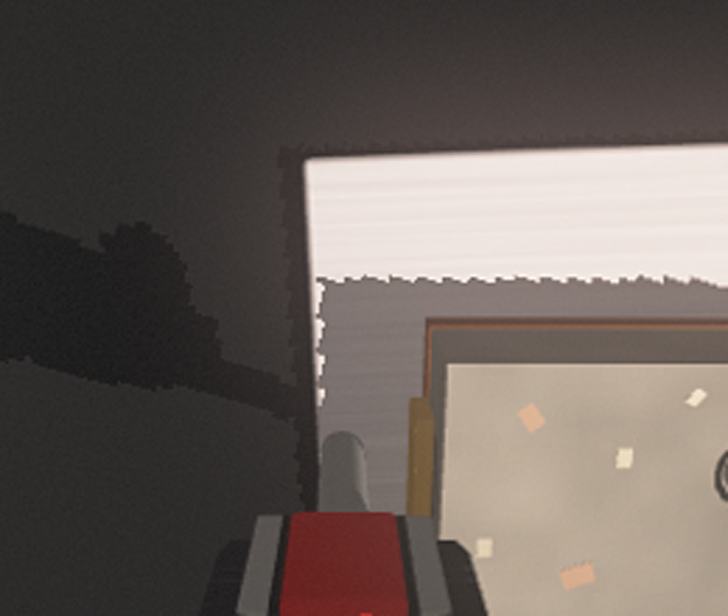

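Call:
jog_arm([
  {"slide": [0, 0.2, 0], "yaw": 0, "jaw": 0},
  {"slide": [0, 0.45, 0], "yaw": 0, "jaw": 0},
  {"slide": [0, 0.7, 0], "yaw": 0, "jaw": 0.0},
  {"slide": [0, 0.85, 0], "yaw": 0, "jaw": 0.0},
  {"slide": [0, 0.9, 0], "yaw": 0, "jaw": 0.0},
])

```text
clock: 16.1
tool_pos: [0.5513, 0.2621, 0.1549]
tool_rot: [[0.972, 0.236, -0.0], [0.236, -0.972, -0.0], [-0.0, 0.0, -1.0]]
force: [0.0, 0.2, -0.8]
width: 0.249
```

Run:
```python
from st import *
p,s=st(4)
crop(p,(260,160,400,300),5,"w12c.png")
```

```text
t 16.3 TCP [0.5512 0.2625 0.1549] yaw 13.67 pin block mm [ 0.96 69.5 ] tipz 22.1 F block [-0.18  0.4 ] -0.8 w 0.24734895857681935
```

View pics/w12c.png

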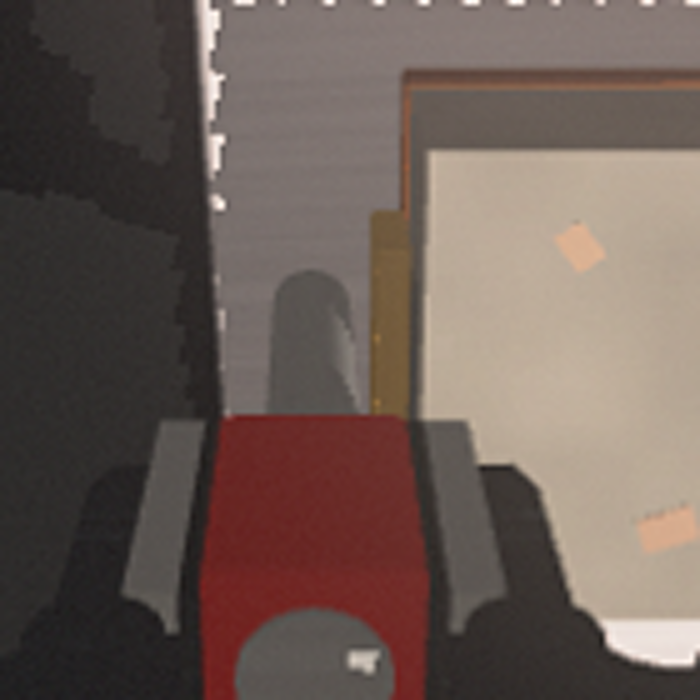

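Call:
jog_arm([
  {"slide": [0, 0.08, 0], "yaw": 0, "jaw": 0},
  {"slide": [0, 0.16, 0], "yaw": 0, "jaw": 0},
  {"slide": [0, 0.22, 0], "yaw": 0, "jaw": 0.0},
  {"slide": [0, 0.28, 0], "yaw": 0, "jaw": 0.0},
  {"slide": [0, 0.28, 0], "yaw": 0, "jaw": 0.0},
])

```text
clock: 16.92
tool_pos: [0.5519, 0.2597, 0.1549]
tool_rot: [[0.972, 0.236, -0.0], [0.236, -0.972, 0.0], [0.0, -0.0, -1.0]]
force: [0.4, -0.3, -1.1]
width: 0.248
```

Run:
```python
from st import *
p,s=st(4)
```

```text
t 17.125 TCP [0.5518 0.2597 0.1549] yaw 13.66 pin block mm [ 0.94 66.6 ] tipz 22.1 F block [-0.11 -0.1 ] -0.73 w 0.24854495929080614
```

Not in contact yet. Continue 1 mm.

Call:
jog_arm([
  {"slide": [0, 0.05, 0], "yaw": 0, "jaw": 0},
  {"slide": [0, 0.1, 0], "yaw": 0, "jaw": 0},
  {"slide": [0, 0.15, 0], "yaw": 0, "jaw": 0.0},
  {"slide": [0, 0.15, 0], "yaw": 0, "jaw": 0.0},
  {"slide": [0, 0.15, 0], "yaw": 0, "jaw": 0.0},
])

```text
clock: 17.75
tool_pos: [0.5521, 0.2587, 0.1549]
tool_rot: [[0.972, 0.237, -0.0], [0.237, -0.972, 0.001], [0.0, -0.001, -1.0]]
force: [-0.6, 1.9, -0.9]
width: 0.249
```

Run:
```python
from st import *
p,s=st(5)
```

```text
t 18.0 TCP [0.5522 0.2585 0.155 ] yaw 13.67 pin block mm [ 1.03 65.46] tipz 22.2 F block [-0.18  1.9 ] -0.5 w 0.25228460005571546
```

Call:
jog_arm([
  {"slide": [0, 0.05, 0], "yaw": 0, "jaw": 0},
  {"slide": [0, 0.1, 0], "yaw": 0, "jaw": 0},
  {"slide": [0, 0.12, 0], "yaw": 0, "jaw": 0.0},
  {"slide": [0, 0.12, 0], "yaw": 0, "jaw": 0.0},
  {"slide": [0, 0.12, 0], "yaw": 0, "jaw": 0.0},
])

```text
clock: 18.62
tool_pos: [0.5525, 0.2575, 0.155]
tool_rot: [[0.972, 0.236, 0.0], [0.236, -0.972, 0.001], [0.0, -0.001, -1.0]]
force: [-1.4, 2.9, 0.7]
width: 0.246
```

Run:
```python
from st import *
p,s=st(6)
crop(p,(260,160,400,300),5,"w13c.png")
```

```text
t 18.925 TCP [0.5525 0.2573 0.155 ] yaw 13.67 pin block mm [ 1.03 64.24] tipz 22.2 F block [-0.42  4.68] 0.8 w 0.2493237808184284
```

View pics/w13c.png

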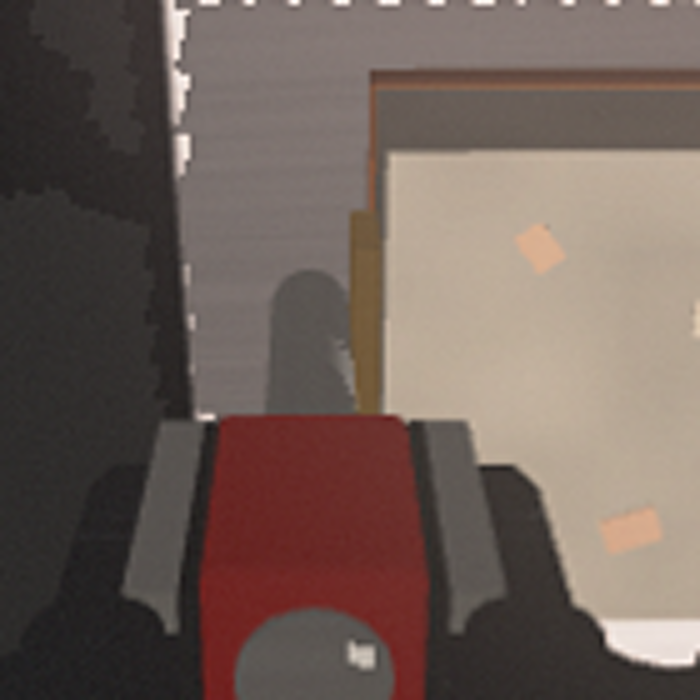

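Left end pad pressed at about 4.7 N, so roughly 1.9 mm. Now back off, lift and view the bore.

Call:
jog_arm([
  {"slide": [0, -0.6, 0], "yaw": 0, "jaw": 0},
  {"slide": [0, -1.4, 0], "yaw": 0, "jaw": 0},
  {"slide": [0, -1.5, -2], "yaw": 0, "jaw": 0.0},
  {"slide": [0, -1.5, -5], "yaw": 0, "jaw": 0.0},
  {"slide": [0, -1.5, -6.5], "yaw": 0, "jaw": 0.0},
])

```text
clock: 19.55
tool_pos: [0.5496, 0.2709, 0.221]
tool_rot: [[0.972, 0.235, 0.002], [0.235, -0.972, -0.001], [0.001, 0.001, -1.0]]
force: [0.8, -0.6, -1.4]
width: 0.245
```

Call:
jog_arm([
  {"slide": [-1, 2, 0], "yaw": 0, "jaw": 0},
  {"slide": [-2, 5, 0], "yaw": 0, "jaw": 0},
  {"slide": [-3, 8.5, 0], "yaw": 0, "jaw": 0.0},
  {"slide": [-3.6, 10, 0], "yaw": 0, "jaw": 0.0},
  {"slide": [-3.6, 10, 0], "yaw": 0, "jaw": 0.0},
])

```text
clock: 20.18
tool_pos: [0.5368, 0.1638, 0.2192]
tool_rot: [[0.972, 0.233, -0.002], [0.233, -0.972, -0.001], [-0.002, 0.001, -1.0]]
force: [0.6, 0.8, -0.7]
width: 0.248
```

Run:
```python
from st import *
import pickle
camera("wrist");camera("wrist")
p,s=st(3);pickle.dump((s,p),open("w14.pkl","wb"))
cv2.imwrite("pics/w14.png",p["color"])
crop(p,(280,100,400,260),5,"w14c.png")
for r in spot_in(p,"seat"): print(r)
```

```text
t 20.425 TCP [0.5377 0.1677 0.2198] yaw 13.81 pin block mm [-34.57 -19.23] tipz 87.0 F block [-0.23  0.02] -0.91 w 0.24669521409585257
{'rect': [319.6, 152.2, 329.0, 157.7], 'confidence': 0.61}
```

View pics/w14.png

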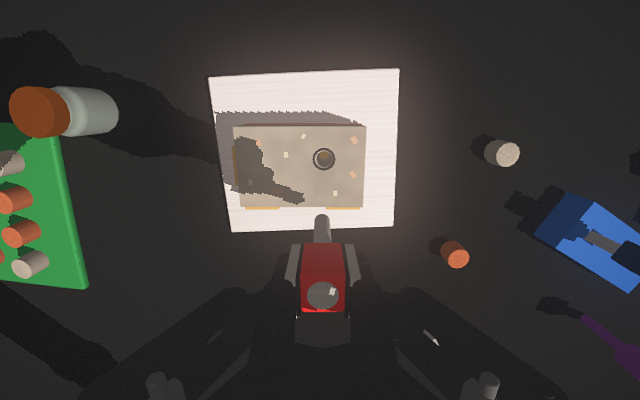

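View pics/w14c.png

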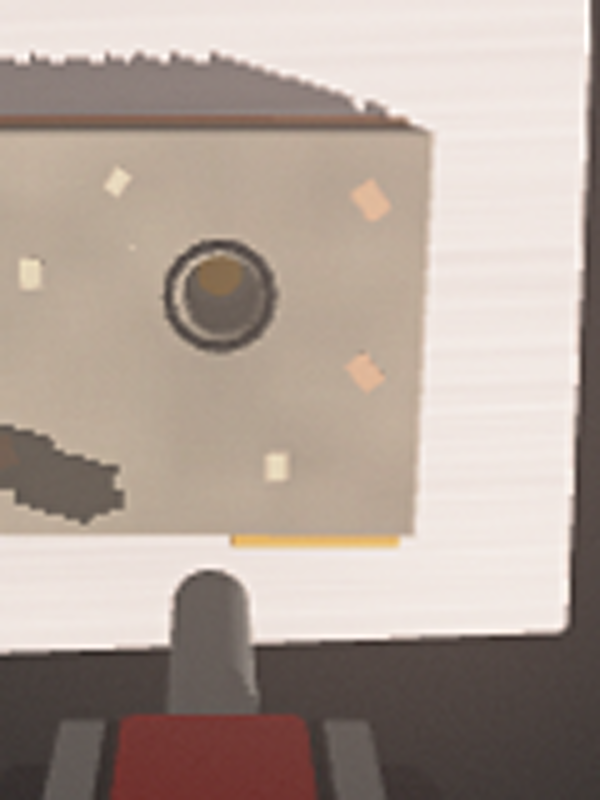

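Run:
```python
from st import *
import pickle
s,p=pickle.load(open("w14.pkl","rb"))
T=np.array(s["tool_pos"]);R=np.array(s["tool_rot"])
B=at_z(p,[[324.0,159.2]],.057)[0];print("bore",B,"block",Rb.T@(B[:2]-C))
print("in tool",R.T@(B-T))
for dx in(.001,.002,.003):
  for Lg in (.0545,.0558): q=sil(p,T,R,(dx,.001,Lg));print(dx,Lg,[np.round(x,1).tolist() for x in q])
```

```text
bore [0.5802 0.177  0.057 ] block [ 0.0071 -0.0194]
in tool [0.0435 0.0013 0.1628]
0.001 0.0545 [213.7, 316.0, 331.3, [[304.8, 241.1], [343.2, 241.2]]]
0.001 0.0558 [213.1, 316.0, 331.3, [[304.9, 240.1], [343.0, 240.2]]]
0.002 0.0545 [212.5, 316.0, 331.4, [[304.8, 239.6], [343.2, 239.6]]]
0.002 0.0558 [211.9, 316.0, 331.3, [[304.9, 238.6], [343.1, 238.6]]]
0.003 0.0545 [211.3, 316.0, 331.4, [[304.7, 238.0], [343.3, 238.0]]]
0.003 0.0558 [210.7, 316.0, 331.3, [[304.9, 237.0], [343.1, 237.0]]]
```

Call:
jog_arm([
  {"slide": [1, 0, 0], "yaw": 0, "jaw": 0},
  {"slide": [2.2, 0.1, 0.3], "yaw": 0, "jaw": 0},
  {"slide": [3.4, 0.17, 0.8], "yaw": 0, "jaw": 0.0},
  {"slide": [4.1, 0.17, 1.4], "yaw": 0, "jaw": 0.0},
  {"slide": [4.3, 0.17, 1.9], "yaw": 0, "jaw": 0.0},
])

```text
clock: 21.1
tool_pos: [0.5802, 0.1745, 0.2002]
tool_rot: [[0.972, 0.236, -0.0], [0.236, -0.972, -0.0], [-0.0, 0.0, -1.0]]
force: [-0.4, -0.6, -0.4]
width: 0.248
```

Run:
```python
from st import *
import pickle
camera("wrist");camera("wrist")
p,s=st(4);pickle.dump((s,p),open("w15.pkl","wb"))
crop(p,(280,170,370,260),8,"w15c.png")
q=camera("scene");crop(q,(330,140,430,230),7,"s15.png")
T=np.array(s["tool_pos"]);R=np.array(s["tool_rot"])
print(R.T@(np.array(p["position"])-T))
```

```text
t 21.4 TCP [0.5795 0.1744 0.201 ] yaw 13.66 pin block mm [  7.51 -22.8 ] tipz 68.2 F block [-0.34  0.05] -1.14 w 0.2513111196126525
[ 0.0833  0.0003 -0.0709]
```

View pics/w15c.png

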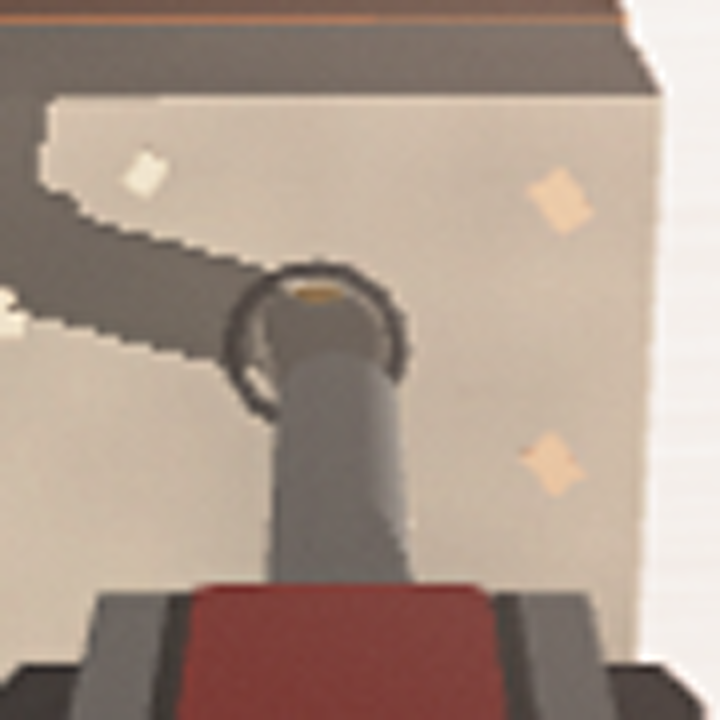

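View pics/s15.png

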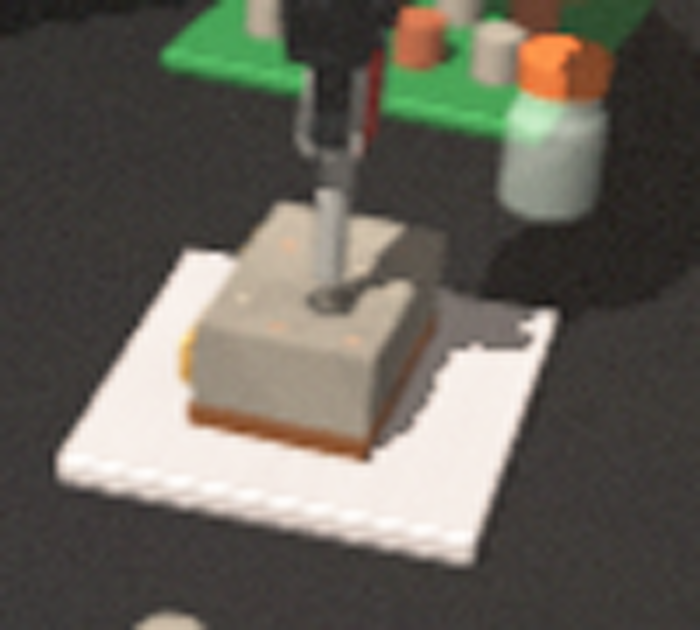

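Run:
```python
from st import *
import pickle
s,p=pickle.load(open("w15.pkl","rb"))
T=np.array(s["tool_pos"]);R=np.array(s["tool_rot"])
# ring fit
a=np.linspace(0,2*np.pi,73)
def ring(x,y,r): 
    W=T+R@np.array([x,y,0]); 
    return proj(p,np.c_[W[0]+r*np.cos(a),W[1]+r*np.sin(a),0*a+.057])
def f(v):
    q=ring(*v); return [q[:,1].min()-(170+262/8),q[:,0].min()-(280+225/8),q[:,0].max()-(280+408/8)]
r=least_squares(f,[0,0,.009]);print(r.x*1e3)
for Lg in (.0545,.0558,.057):
  g=least_squares(lambda v:[sil(p,T,R,(v[0],v[1],Lg))[0]-214.0,(sil(p,T,R,(v[0],v[1],Lg))[1]+sil(p,T,R,(v[0],v[1],Lg))[2])/2-322.4],[0,0]).x
  q=sil(p,T,R,(*g,Lg));print(Lg,g*1e3,q[3].tolist())
```

```text
[ 1.0223 -2.2436  9.5361]
0.0545 [0.6456 0.151 ] [[303.0913331477174, 241.57159812363133], [341.5040517515348, 241.624458862604]]
0.0558 [0.1454 0.1498] [[303.2598295486559, 241.33106711769818], [341.33731713053623, 241.38342358490604]]
0.057 [-0.3162  0.1488] [[303.41277710361356, 241.11273122677767], [341.1859691658681, 241.16463062156157]]
```

Call:
jog_arm([
  {"slide": [0.03, -0.12, 0], "yaw": 0, "jaw": 0},
  {"slide": [0.06, -0.23, 0.2], "yaw": 0, "jaw": 0},
  {"slide": [0.06, -0.23, 0.4], "yaw": 0, "jaw": 0.0},
  {"slide": [0.06, -0.23, 0.7], "yaw": 0, "jaw": 0.0},
  {"slide": [0.06, -0.23, 0.7], "yaw": 0, "jaw": 0.0},
])

```text
clock: 22.08
tool_pos: [0.5796, 0.1767, 0.1935]
tool_rot: [[0.972, 0.236, -0.001], [0.236, -0.972, -0.0], [-0.001, 0.0, -1.0]]
force: [0.3, 0.3, -0.9]
width: 0.248
```

Run:
```python
from st import *
import pickle
camera("wrist")
p,s=st(4);pickle.dump((s,p),open("w16.pkl","wb"))
crop(p,(280,170,370,260),8,"w16c.png")
q=camera("scene");crop(q,(330,140,430,230),7,"s16.png")
```

```text
t 22.325 TCP [0.5799 0.1768 0.1939] yaw 13.66 pin block mm [  8.53 -20.54] tipz 61.1 F block [0.03 0.1 ] -1.26 w 0.25124523689444506
```

View pics/w16c.png

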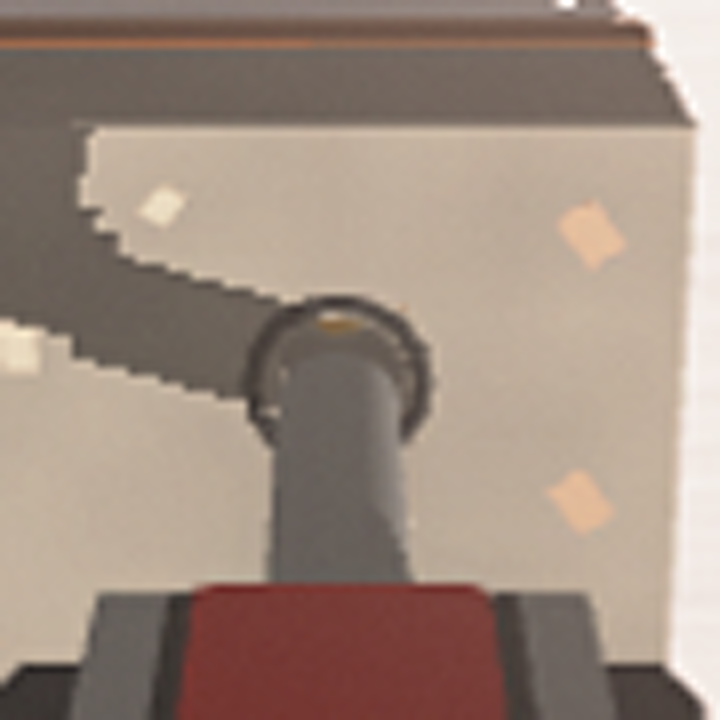

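View pics/s16.png

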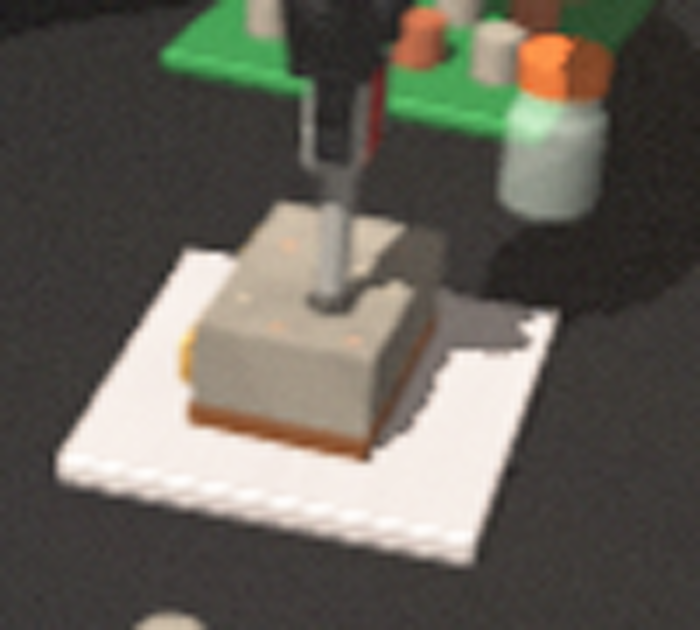

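Run:
```python
from st import *
import pickle
s,p=pickle.load(open("w16.pkl","rb"))
T=np.array(s["tool_pos"]);R=np.array(s["tool_rot"])
a=np.linspace(0,2*np.pi,73)
def ring(x,y,r): 
    W=T+R@np.array([x,y,0]); 
    return proj(p,np.c_[W[0]+r*np.cos(a),W[1]+r*np.sin(a),0*a+.057])
def f(v):
    q=ring(*v); return [q[:,1].min()-(170+295/8),q[:,0].min()-(280+245/8),q[:,0].max()-(280+433/8)]
r=least_squares(f,[0,0,.009]);print(r.x*1e3)
for Lg in (.0545,.0558):
  g=least_squares(lambda v:[sil(p,T,R,(v[0],v[1],Lg))[0]-214.0,(sil(p,T,R,(v[0],v[1],Lg))[1]+sil(p,T,R,(v[0],v[1],Lg))[2])/2-322.4],[0,0]).x
  print(Lg,g*1e3)
```

```text
[0.087  0.1022 9.5335]
0.0545 [0.7489 0.1374]
0.0558 [0.2495 0.1362]
```

Call:
jog_arm([
  {"slide": [-0.02, 0, 0.3], "yaw": 0, "jaw": 0},
  {"slide": [-0.02, 0, 0.5], "yaw": 0, "jaw": 0},
  {"slide": [-0.02, 0, 0.7], "yaw": 0, "jaw": 0.0},
  {"slide": [-0.02, 0, 0.9], "yaw": 0, "jaw": 0.0},
  {"slide": [-0.02, 0, 1.0], "yaw": 0, "jaw": 0.0},
])

```text
clock: 23.0
tool_pos: [0.5796, 0.1768, 0.1837]
tool_rot: [[0.972, 0.236, -0.0], [0.236, -0.972, -0.0], [-0.0, 0.0, -1.0]]
force: [0.2, 0.7, -0.7]
width: 0.25
```

Run:
```python
from st import *
p,s=st(3); print(s["moment"])
crop(p,(280,170,370,260),8,"w17c.png")
```

```text
t 23.15 TCP [0.5796 0.1768 0.1838] yaw 13.66 pin block mm [  8.23 -20.54] tipz 51.0 F block [-0.38 -0.21] -1.46 w 0.25149094085205514
[-0.0165 -0.0709  0.0025]
```

View pics/w17c.png

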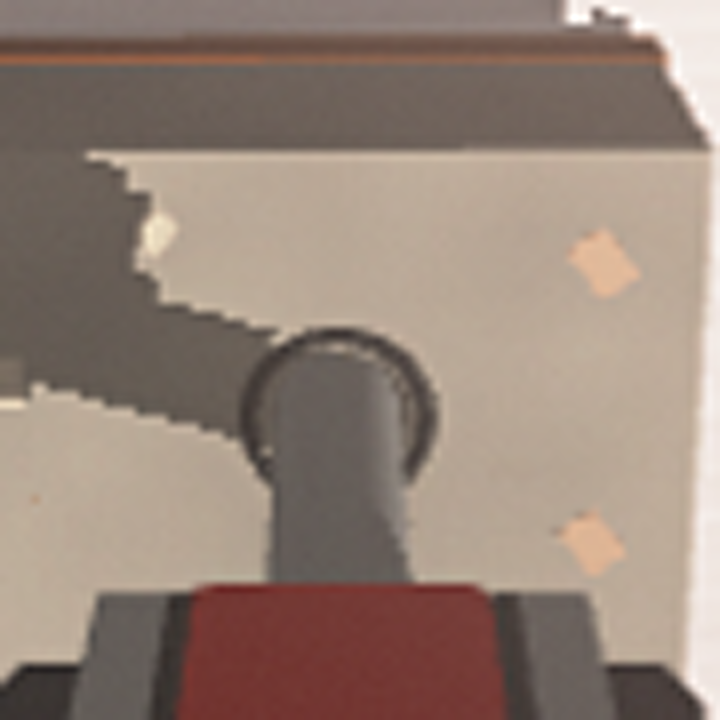

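Tip is inside the bore with no side load, so keep lowering.

Call:
jog_arm([
  {"slide": [0, 0, 0.25], "yaw": 0, "jaw": 0},
  {"slide": [0, 0, 0.5], "yaw": 0, "jaw": 0},
  {"slide": [0, 0, 0.75], "yaw": 0, "jaw": 0.0},
  {"slide": [0, 0, 1.0], "yaw": 0, "jaw": 0.0},
  {"slide": [0, 0, 1.0], "yaw": 0, "jaw": 0.0},
])

```text
clock: 23.78
tool_pos: [0.5795, 0.1767, 0.1736]
tool_rot: [[0.972, 0.236, -0.001], [0.236, -0.972, -0.0], [-0.001, 0.0, -1.0]]
force: [0.4, -0.5, -1.0]
width: 0.248
```

Run:
```python
from st import *
p,s=st(3); print(s["moment"])
```

```text
t 23.925 TCP [0.5797 0.1768 0.1739] yaw 13.67 pin block mm [  8.33 -20.49] tipz 41.1 F block [0.11 0.15] -1.2 w 0.25056225753120964
[-0.0504 -0.0032  0.0511]
```

Still force-free. Next 1.1 cm brings the tip just above the floor (27 mm).

Call:
jog_arm([
  {"slide": [0, 0, 0.25], "yaw": 0, "jaw": 0},
  {"slide": [0, 0, 0.5], "yaw": 0, "jaw": 0},
  {"slide": [0, 0, 0.75], "yaw": 0, "jaw": 0.0},
  {"slide": [0, 0, 1.0], "yaw": 0, "jaw": 0.0},
  {"slide": [0, 0, 1.1], "yaw": 0, "jaw": 0.0},
])

```text
clock: 24.55
tool_pos: [0.5795, 0.1767, 0.1626]
tool_rot: [[0.972, 0.236, -0.0], [0.236, -0.972, -0.0], [-0.0, 0.0, -1.0]]
force: [0.5, -0.4, -0.6]
width: 0.248
```

Run:
```python
from st import *
p,s=st(3); print(s["moment"])
```

```text
t 24.7 TCP [0.5796 0.1767 0.1628] yaw 13.66 pin block mm [  8.22 -20.54] tipz 30.0 F block [-0.06  0.27] -1.35 w 0.2482023034095108
[0.022  0.0387 0.0434]
```

Call:
jog_arm([
  {"slide": [0, 0, 0.05], "yaw": 0, "jaw": 0},
  {"slide": [0, 0, 0.1], "yaw": 0, "jaw": 0},
  {"slide": [0, 0, 0.15], "yaw": 0, "jaw": 0.0},
  {"slide": [0, 0, 0.2], "yaw": 0, "jaw": 0.0},
  {"slide": [0, 0, 0.2], "yaw": 0, "jaw": 0.0},
])

```text
clock: 25.32
tool_pos: [0.5796, 0.1768, 0.1608]
tool_rot: [[0.972, 0.236, -0.0], [0.236, -0.972, -0.0], [-0.0, 0.0, -1.0]]
force: [-0.3, -0.5, -1.0]
width: 0.247
```

Run:
```python
from st import *
p,s=st(4)
```

```text
t 25.525 TCP [0.5796 0.1768 0.1609] yaw 13.66 pin block mm [  8.21 -20.52] tipz 28.1 F block [ 0.04 -0.19] -1.02 w 0.24693207982638127
```

Call:
jog_arm([
  {"slide": [0, 0, 0.04], "yaw": 0, "jaw": 0},
  {"slide": [0, 0, 0.08], "yaw": 0, "jaw": 0},
  {"slide": [0, 0, 0.12], "yaw": 0, "jaw": 0.0},
  {"slide": [0, 0, 0.12], "yaw": 0, "jaw": 0.0},
  {"slide": [0, 0, 0.12], "yaw": 0, "jaw": 0.0},
])

```text
clock: 26.15
tool_pos: [0.5796, 0.1768, 0.1598]
tool_rot: [[0.972, 0.236, -0.0], [0.236, -0.972, 0.0], [-0.0, -0.0, -1.0]]
force: [-0.4, 0.2, -0.0]
width: 0.251
```

Run:
```python
from st import *
p,s=st(4)
```

```text
t 26.35 TCP [0.5797 0.1768 0.1598] yaw 13.66 pin block mm [  8.32 -20.53] tipz 27.0 F block [-0.22 -0.25] 0.35 w 0.24523317974943384
```

Call:
jog_arm([
  {"slide": [0, 0, 0.03], "yaw": 0, "jaw": 0},
  {"slide": [0, 0, 0.05], "yaw": 0, "jaw": 0},
  {"slide": [0, 0, 0.05], "yaw": 0, "jaw": 0.0},
  {"slide": [0, 0, 0.05], "yaw": 0, "jaw": 0.0},
  {"slide": [0, 0, 0.05], "yaw": 0, "jaw": 0.0},
])

```text
clock: 26.98
tool_pos: [0.5797, 0.1767, 0.1595]
tool_rot: [[0.972, 0.236, 0.0], [0.236, -0.972, 0.0], [0.0, 0.0, -1.0]]
force: [-0.7, -0.7, 5.4]
width: 0.25
```

Run:
```python
from st import *
p,s=st(4)
```

```text
t 27.175 TCP [0.5797 0.1767 0.1595] yaw 13.66 pin block mm [  8.42 -20.61] tipz 26.7 F block [-1.61 -0.28] 5.23 w 0.25204558974402136
```

Tip is on the floor at the expected height (about 27 mm) with about 6 N down. Release.

Call:
jog_arm([
  {"slide": [0, 0, -0.02], "yaw": 0, "jaw": 0.3},
  {"slide": [0, 0, -0.02], "yaw": 0, "jaw": 0.4},
  {"slide": [0, 0, -0.02], "yaw": 0, "jaw": 0.5},
  {"slide": [0, 0, -0.02], "yaw": 0, "jaw": 0.55},
  {"slide": [0, 0, -0.02], "yaw": 0, "jaw": 0.55},
])

```text
clock: 27.8
tool_pos: [0.5796, 0.1768, 0.1593]
tool_rot: [[0.972, 0.236, -0.0], [0.236, -0.972, -0.0], [-0.0, 0.0, -1.0]]
force: [-0.1, -0.6, 0.5]
width: 0.549
```

Run:
```python
from st import *
p,s=st(3)
crop(p,(240,140,400,340),3.5,"w18c.png")
```

```text
t 27.95 TCP [0.5796 0.1768 0.1594] yaw 13.66 pin block mm [  8.27 -20.5 ] tipz 26.6 F block [ 0.04 -0.  ] 0.64 w 0.5479945020464387
```

View pics/w18c.png

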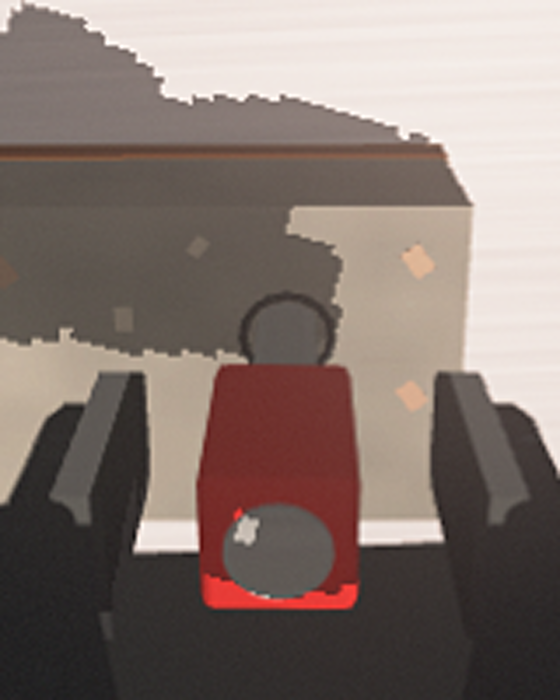

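Call:
jog_arm([
  {"slide": [0, 0, -1], "yaw": 0, "jaw": 0.6},
  {"slide": [0, 0, -3], "yaw": 0, "jaw": 0.6},
  {"slide": [0, 0, -6], "yaw": 0, "jaw": 0.6},
  {"slide": [0, 0, -9], "yaw": 0, "jaw": 0.6},
  {"slide": [-5, 0, -12], "yaw": 0, "jaw": 0.6},
])

```text
clock: 28.58
tool_pos: [0.5342, 0.1661, 0.2817]
tool_rot: [[0.972, 0.236, 0.006], [0.236, -0.972, 0.002], [0.007, -0.0, -1.0]]
force: [0.2, 0.0, 0.6]
width: 0.597
```

Call:
jog_arm([
  {"slide": [-3, 0, 0], "yaw": 0, "jaw": 0.6},
  {"slide": [-4, 0, 0], "yaw": 0, "jaw": 0.6},
  {"slide": [-4, 0, 0], "yaw": 0, "jaw": 0.6},
  {"slide": [-4, 0, 0], "yaw": 0, "jaw": 0.6},
  {"slide": [-4, 0, 0], "yaw": 0, "jaw": 0.6},
])

```text
clock: 29.2
tool_pos: [0.4933, 0.1558, 0.2792]
tool_rot: [[0.972, 0.236, 0.001], [0.236, -0.972, -0.0], [0.001, 0.0, -1.0]]
force: [0.3, -0.1, 0.4]
width: 0.6
```

Run:
```python
from st import *
p,s=st(3)
cv2.imwrite("pics/w19.png",p["color"])
q=camera("scene");crop(q,(200,120,450,320),3,"s19.png")
from rig import *
print(proj(q,[[.5812,.1767,.121],[.5812,.1767,.087],[.5812,.1767,.057]]), proj(p,[[.5812,.1767,.121],[.5812,.1767,.087]]))
```

```text
t 29.35 TCP [0.4927 0.1556 0.2791] yaw 13.66 pin block mm [-81.24 -20.48] tipz 146.3 F block [0.13 0.26] 0.27 w 0.6003290473191862
[[378.5324 162.0648]
 [377.5197 173.5744]
 [376.6576 183.3922]] [[322.9093 100.1387]
 [322.8834 101.4209]]
```

View pics/w19.png

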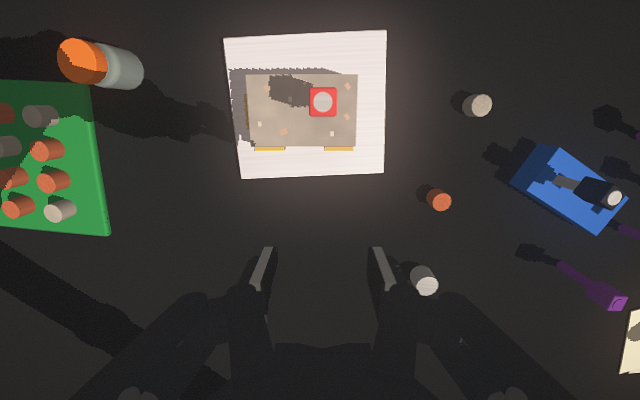

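View pics/s19.png

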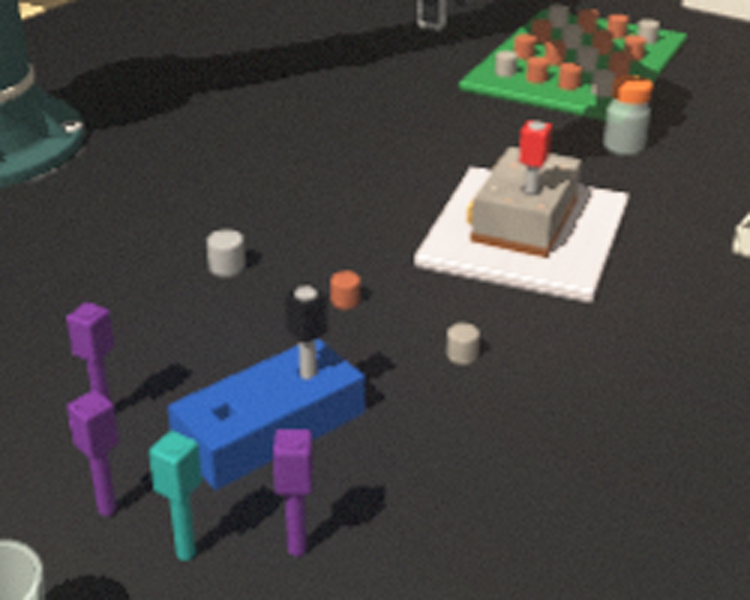

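The pin's head top is at (379,162) in the scene image, against (378.5,162.1) predicted for fully home. It stands upright, the gripper is clear, and the other things are where they were.

```bash
python3 -c "
from rig import *
print(finish_job())"
```

```text
the job is handed in; nothing more can be done
None
```

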